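Fit the last leg of a flat-pack spice riser and draw it tight with its cam lock

ROBOT

A 6-joint arm with a two-finger parallel gripper is mounted at the origin on a cart in front of the work surface, level with it; the furniture and walls round the work are solid. World frame = base frame: x ahead of the robot, y to its left, z up, the work surface at z = 0. Lengths are in m, angles in degrees, forces in N, time in s.
With the tool pointing down it reaches from about 0.325 to 0.775 m from the base axis. Payload 9.3 kg.
Tool frame: the origin (TCP) lies midway between the tips of the shut fingers; the grasp point (between the pads) lies 19 mm behind it (manip.hold_point_z is the distance from the TCP to the grasp point, in m); z points along the fingers, y is the line along which they close (so a half turn about z gives the same grasp; the last joint's range is limited). The gripper opens to 85 mm and grips with 20 to 120 N. Pads are 22 mm wide; open, the fingers measure 114 mm over their backs; the gripper's body (76 mm by 85 mm) begins 54 mm behind the grasp point. The pads swing forward as they close: fully open they stand 13 mm farther back than shut.
Start: joints at [60.928, 14.817, 1.232, 76.415, 0, 81.257], TCP at [0.191, 0.516, 0.208] pointing down, gripper open.
Joint ranges: [-174.27, 174.27], [-52.1, 104.24], [-59.71, 78.15], [-110.17, 111.67], [-87.03, 83.33], [-180, 180]. Speed limits (degrees/s): [127.2, 127.2, 159.86, 180, 180, 180].

INTERFACE

Orientations are given as a 3x3 rotation matrix whose columns are the frame's x, y, z axes.
In Python, from plant import status, get_image, calibration, manip gives the robot as it stands.
- The arm moves only by the tool servo_tool, never from a script. Its argument "rows" is a list of rows, each an object with "jaw": the finger opening in m, from 0 to 0.0854; "delta_pos": the shift along the tool's x, y, z in m, a list of three; "twist": the turn about the tool's z in degrees. A call has 1 to 20 rows; each row is the pose to reach, as a shift and turn from the pose commanded when the call began, along the tool's axes at that moment; what a row does not reach only later rows make up. A row lasts 1/8 s, in which the tool goes at most 62.5 mm and 10.7 degrees, less where a joint would pass 70% of its speed; a pose out of reach is approached as far as the arm can. A call with a gripper value outside its range is refused whole. The fingers move at their own pace and stop on an object; "squeeze" is the grip in N (left out, the last holds). Time passes only in rows, so rows that repeat a pose let the fingers close. It gives the time, the measured TCP pose, the force, the opening and the grip force at its end, in the units of the state.
- status.get_state(): the state, without advancing time (a new reading comes with each control period).
- get_image(name): name is "side" or "top" or "wrist"; returns the picture (384x512x3 uint8, red, green, blue); there is no depth.
- calibration(name): a dict with "fx", "fy", "cx", "cy" (pixels), "cam_to_world" (4x4, takes a point from camera to world coordinates). Camera axes: x right, y down, z forward; pixel columns grow to the right and rows downward; lengths in m; the calibration is good to about 2 mm. A picture is of the moment at which its call begins: read the wrist's pose just before it. calibration takes no time and is no camera call; for the wrist camera it gives the pose at the moment of the call.
- manip.job_done(): hands the job in; it is judged then, once.
The state is a dict: "t": time; "qpos": joint angles; "qd": joint speeds; "joint_torque": joint torques, N m; "tcp_pos": TCP position; "ee_rot": TCP orientation; "wrist_force": force on the tool from outside, world axes, zero at the start; "ft_torque": the same for the moment, N m; "opening": finger opening in m; "grip_force": force on a finger pad.
Only numpy, scipy, OpenCV 4.12 (cv2) and the standard library are available. Lean on these libraries where they do the work, as an engineer would, in place of code of your own. Each camera call takes 0.05 s, during which the arm holds its last target. There are 200 camera calls.

TASK

Finish the upside-down spice riser: slide the loose leg onto the free end of the board, so that its steel bolt goes through the slot into the open cam as far as it will go by hand, then turn that cam's thumb bar clockwise, about half a turn in all, until the leg is drawn flush and the joint is firmly tight. Feel for it to firm up and stop there, for a slack joint wobbles and forcing it strips the cam; push the leg home gently, leave the two spice jars beside it where they are, and let go.

Things in the scene. Friction and masses are not known exactly. Their poses are not given: they have to be found in the camera images.
- board: Riser's pale wood board, 200x110x30 mm, lying face down, held fast, far leg already fitted. Origin: middle of the lower edge of its free end face; x runs along the board away from that face, y across, z up. In the end face, centred 15 mm up: in the middle an upright slot 12 mm wide, 20 mm high, leading to the cam; at y = +-37 mm dowel holes of 10.5 mm.
- leg: The loose wooden leg, a panel 18 mm thick, 110 mm wide, 82 mm tall (3 mm rubber feet on top at y = +-41 mm), 0.2 to 0.5 kg, standing with its bolt toward the board. Origin: middle of the lower edge of its inner face; x points along the bolt (wood fills x = -18 to 0), z up. It is fitted when its frame and the board's coincide. By hand the bolt stops on the cam's core with a 2 to 5 mm gap left.
- bolt_root (a point): Where the bolt leaves the leg's inner face, 15 mm up. The bolt: a 6 mm steel rod with an upright cross pin (8 mm thick, 16 mm tall) at its tip, 54.6 mm out, give or take 1.3 mm as it was screwed in by hand; a black rubber bush at its root gives 1 mm at 30 N. Beside it at y = +-37 mm two 8 mm dowels, 21 mm long.
- cam_turn (a joint): Angle of the cam at the free end, rad, growing clockwise seen from above; limits -0.3 and 3.5, stays where left. 0: open, mouth and orange dot toward the end face (open enough from -0.2 to 0.15, as it starts). From about 0.7 to 1.2 on, its hook draws the leg in, 2.3 mm per rad; flush comes between 1.6 and 2.9, depending on the bolt, and firm about 0.3 rad later.
- thumb_bar (a point): Middle of the top of the cam's grey thumb bar, on the cam's upright axis, 62 mm from the end face, 57.5 mm above the worktop. The bar is 36 mm long, 12 mm thick, 22 mm tall, on a flange 47 mm across; it lies along the board when cam_turn is 0, an orange dot on its mouth end.
- cam: This cam: flange, bar and hidden spiral hook; origin on its axis, 30 mm up. It turns freely with about 0.05 to 0.08 N m; once the leg is flush the torque rises by about 0.055 N m for each 10 N of pull on the bolt. Right is about 20 N (0.1 N m over free running); under 12 N is slack, over 30 N strips it. The like cam at the far end is already tight: leave it.
- spice_a: A spice jar with a dark cap, 41 mm across, 105 mm tall, behind the work; origin in the middle of its underside. Leave it.
- spice_b: The other spice jar, same size and kind; origin in the middle of its underside. Leave it.

How it is judged (in metres and radians):
On the way:
1. the bolt is home in the open cam: the leg within 8 mm of the board's end and the cam not yet turned past 0.4 rad (x of leg in the frame of board above -0.008 m and y of leg in the frame of board between -0.004 and 0.004 m and value of joint cam_turn below 0.4 rad), for 0.2 s.
At the end, for the whole second after the job is handed in: The leg sits flush on the board's end (gap under 1.2 mm, within 4 mm sideways, square within 0.03 rad) and at rest, the cam is turned past 1.6 rad, and its hook pulls the bolt with 12 to 30 N (x of leg in the frame of board above -0.0012 m and y of leg in the frame of board between -0.004 and 0.004 m and angle between the x axis of leg and the x axis of board, either way round below 0.03 rad and value of joint cam_turn above 1.6 rad and contact force between cam and leg between 12 and 30 N and linear speed of leg below 0.01 m/s); the robot touches nothing.
It fails at once if the cam is forced against the bolt and strips (over 30 N) (contact force between cam and leg above 30 N).
It fails at once if the leg or its bolt is rammed against the board while it is being pushed on (over 30 N, cam not yet turned past 0.4 rad) (contact force between board and leg above 30 N and value of joint cam_turn below 0.4 rad).
It fails at once if a spice jar is moved by more than 20 mm (distance of any of spice_a, spice_b from where it was at the start of the episode above 0.02 m).
It also fails if it takes over 64 s, if anything falls off the work surface, if the arm or the gripper's body presses on something with over 40 N, if the wrist force passes 120 N, or if a joint passes its speed limit or range.

## Working session

There is one attempt and no reset: what is moved stays moved. The work goes in short steps, Python scripts to look and compute and a tool call to move; the robot and the scene stay as the last step left them, time stands still between calls to the robot, and variables do not carry over. Pictures are saved under pics/ and viewed, at most 10 in all, crops included, and the job is handed in when it is done.

Besides the shell and the picture viewer there is one more tool, called after ">>>" as a command line: name --argument value ..., lists and objects as JSON in quotes. servo_tool: Moves the arm, as the interface text tells. Its arguments: {"type":"object","properties":{"rows":{"type":"array"},"squeeze":{"type":"number"}},"required":["rows"]}

```bash
mkdir -p pics; ls
python3 - <<'E'
from plant import status,get_image,calibration,manip
import cv2,numpy as np
s=status.get_state();print(s)
a=[]
for n in("top","side"):
    im=get_image(n);cv2.imwrite(f"pics/{n}0.png",im[...,::-1]);c=calibration(n);print(n,c)
E
```

```text
pics
{'t': 0.0, 'qpos': array([ 6.09269171e+01,  1.48518943e+01,  1.19030587e+00,  7.64156556e+01,
       -2.23349920e-03,  8.12546160e+01]), 'qd': array([ 0.00441467,  0.02863245,  0.04691926,  0.05665268,  0.0237675 ,
       -0.19023557]), 'joint_torque': array([ 1.45228663e-03, -5.55644882e+01,  3.44531000e+01,  1.36791752e-02,
       -1.83207721e-04, -1.75820595e-06]), 'tcp_pos': array([0.19094794, 0.51546292, 0.20785921]), 'ee_rot': array([[-9.37721061e-01,  3.47388581e-01, -6.21035428e-04],
       [ 3.47389096e-01,  9.37720311e-01, -1.19723712e-03],
       [ 1.66451029e-04, -1.33841540e-03, -9.99999090e-01]]), 'wrist_force': array([-0.08072056, -0.59344015,  1.53453346]), 'ft_torque': array([ 0.00921109,  0.0112072 , -0.04940558]), 'grip_force': 0.0, 'opening': 0.08513291211274006}
top {'fx': 424.0063920732833, 'fy': 424.0063920732833, 'cx': 250.70373678024367, 'cy': 185.09812891055952, 'cam_to_world': array([[-0.02275037, -0.98792163,  0.15327519,  0.41987039],
       [-0.99875829,  0.02925603,  0.04032319,  0.34586486],
       [-0.04432038, -0.1521675 , -0.9873605 ,  0.91622425],
       [ 0.        ,  0.        ,  0.        ,  1.        ]])}
side {'fx': 409.2691806234428, 'fy': 409.2691806234428, 'cx': 252.6297296151899, 'cy': 194.9916568316211, 'cam_to_world': array([[ 0.89949478, -0.15991002,  0.40661766,  0.21978775],
       [-0.43686571, -0.34530068,  0.8306117 , -0.33687018],
       [ 0.00758222, -0.9247682 , -0.38045537,  0.40655095],
       [ 0.        ,  0.        ,  0.        ,  1.        ]])}
```

View pics/top0.png

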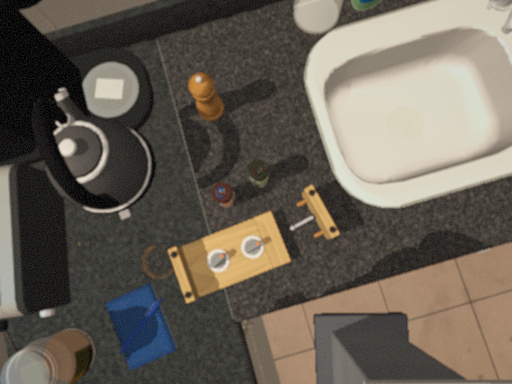

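View pics/side0.png

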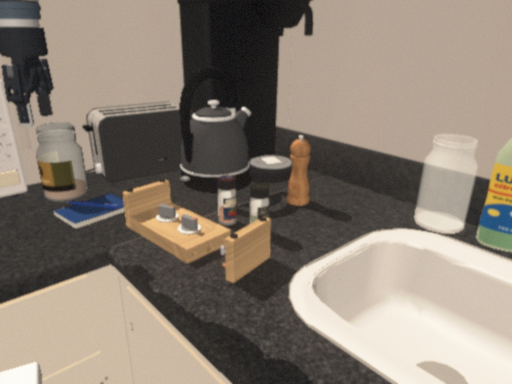

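The top view shows the board with its free end edge near (275,213)–(291,262), and its thumb bars at (218,260) and (252,247). The loose leg spans (308,188)–(337,238), turned a little relative to the board, with its bolt tip at (291,228). The jars are at (223,193) and (258,172).

```bash
cat > h.py <<'E'
import numpy as np,cv2
from plant import status,get_image,calibration,manip
def ray(c,u,v,z):
    T=c["cam_to_world"];d=T[:3,:3]@np.array([(u-c["cx"])/c["fx"],(v-c["cy"])/c["fy"],1.]);o=T[:3,3]
    return o+d*(z-o[2])/d[2]
def proj(c,p):
    T=c["cam_to_world"];q=T[:3,:3].T@(np.asarray(p)-T[:3,3]);return np.array([c["fx"]*q[0]/q[2]+c["cx"],c["fy"]*q[1]/q[2]+c["cy"]])
E
python3 - <<'E'
from h import *
c=calibration("top")
im=cv2.imread("pics/top0.png")
hsv=cv2.cvtColor(im,cv2.COLOR_BGR2HSV)
m=cv2.inRange(hsv,(8,60,120),(28,200,255));m[:150]=0;m[310:]=0;m[:,360:]=0;m[:,:160]=0
n,l,st,ce=cv2.connectedComponentsWithStats(m)
for i in range(1,n):
    if st[i,4]>60:
        print(st[i],ce[i]);p=np.argwhere(l==i)[:,::-1].astype(np.float32);r=cv2.minAreaRect(p);b=cv2.boxPoints(r);print(r)
        for q in b: print(q,ray(c,*q,.03),ray(c,*q,.082))
cv2.imwrite("pics/crop1.png",cv2.resize(im[160:310,165:350],None,fx=4,fy=4,interpolation=cv2.INTER_CUBIC)) # origin 165,160
E
```

```text
[296 184  44  55 893] [318.54759239 212.81298992]
((315.46881103515625, 214.1784210205078), (58.18074417114258, 24.5224609375), 61.26020431518555)
[290.7304  194.56721] [0.53483219 0.29838247 0.03      ] [0.52808671 0.30116854 0.082     ]
[312.232   182.77602] [0.55855224 0.25235807 0.03      ] [0.55041496 0.25784466 0.082     ]
[340.2072  233.78963] [0.45047446 0.19980953 0.03      ] [0.44867874 0.20837946 0.082     ]
[318.70563 245.58083] [0.42746105 0.2449749  0.03      ] [0.42701566 0.25089471 0.082     ]
[ 182  211  109   86 4634] [235.91605524 253.41605524]
((235.089111328125, 253.55084228515625), (55.8708381652832, 98.80770874023438), 68.36911010742188)
[178.86667 245.79425] [0.43376989 0.53496436 0.03      ] [0.43295433 0.52386878 0.082     ]
[270.71613 209.37115] [0.50479017 0.34129977 0.03      ] [0.49980742 0.34156763 0.082     ]
[291.31155 261.30743] [0.39684932 0.30231599 0.03      ] [0.3982001  0.30487126 0.082     ]
[199.4621  297.73053] [0.3276397  0.49217463 0.03      ] [0.33305142 0.48358977 0.082     ]
[167 246  28  58 566] [180.79328622 274.22438163]
((180.9253845
[... 171 characters left out ...]
082     ]
[176.38976 245.11357] [0.43529845 0.54018262 0.03      ] [0.4343932  0.52878085 0.082     ]
[195.70601 300.30286] [0.3226698  0.49991748 0.03      ] [0.32837313 0.4908783  0.082     ]
[185.46101 303.8886 ] [0.31593001 0.52100159 0.03      ] [0.32202881 0.51072528 0.082     ]
[281 287  79  23 948] [332.66455696 301.64451477]
((320.0, 298.0), (22.0, 78.0), 90.0)
[281. 287.] [0.34585696 0.32514857 0.03      ] [0.35019977 0.32636412 0.082     ]
[359. 287.] [0.34285717 0.16802917 0.03      ] [0.34737599 0.17846384 0.082     ]
[359. 309.] [0.29989178 0.1706648  0.03      ] [0.30693163 0.18094482 0.082     ]
[281. 309.] [0.30253022 0.32660639 0.03      ] [0.30941526 0.3277364  0.082     ]
```

View pics/crop1.png

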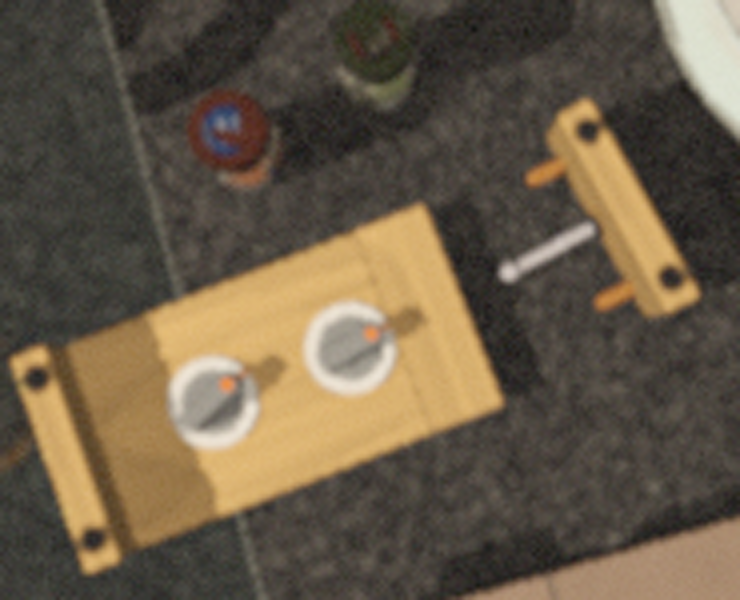

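The crop shows the free end's top corners at crop (428,203) and (503,407). The leg's feet are at (588,130) and (671,275), and the cams are at (351,345) and (214,400).

Run:
```python
from h import *
c=calibration("top")
P=lambda u,v,z: ray(c,u/4+165-.4,v/4+160-.4,z)
a,b=P(428,203,.03),P(503,407,.03); print("end",a,b,np.linalg.norm(a-b),(a+b)/2)
e=(a-b)[:2]; print("edge ang",np.degrees(np.arctan2(e[1],e[0])))
f,g=P(588,130,.085),P(671,275,.085); print("feet",f,g,np.linalg.norm(f-g),(f+g)/2)
e=(f-g)[:2]; print("leg ang",np.degrees(np.arctan2(e[1],e[0])))
k,j=P(351,345,.0375),P(214,400,.0375); print("cams",k,j)
d=(j-k)[:2];print("axis ang",np.degrees(np.arctan2(d[1],d[0])))
print("bar",P(354,345,.0575), "bolt tip",P(508,272,.015),"root",P(590,228,.015))
R=status.get_state()["ee_rot"];print(R)
print("wristcam",calibration("wrist"))
```

```text
end [0.50268634 0.33951406 0.03      ] [0.39680602 0.304285   0.03      ] 0.11158731694707308 [0.44974618 0.32189953 0.03      ]
edge ang 18.403585407987897
feet [0.53141934 0.26022885 0.085     ] [0.45941648 0.22340031 0.085     ] 0.08087491740451429 [0.49541791 0.24181458 0.085     ]
leg ang 27.089161328033427
cams [0.43000144 0.38124348 0.0375    ] [0.40373162 0.45216376 0.0375    ]
axis ang 110.32530023357063
bar [0.42973585 0.37893266 0.0575    ] bolt tip [0.46646074 0.29835832 0.015     ] root [0.48853936 0.25429398 0.015     ]
[[-9.37715899e-01  3.47402535e-01 -6.08626701e-04]
 [ 3.47403022e-01  9.37715242e-01 -1.12451397e-03]
 [ 1.80059531e-04 -1.26591338e-03 -9.99999183e-01]]
wristcam {'fx': 320.34946337522894, 'fy': 320.34946337522894, 'cx': 256.5322582701792, 'cy': 193.33215307135762, 'cam_to_world': array([[ 0.34808562,  0.90079268,  0.25963233,  0.12457533],
       [ 0.93746193, -0.33410446, -0.09766951,  0.53947217],
       [-0.00123566,  0.27739278, -0.96075581,  0.37375608],
       [ 0.        ,  0.        ,  0.        ,  1.        ]])}
```

>>> servo_tool --rows '[{"jaw":0.085,"delta_pos":[-0.06,-0.024,0],"twist":-8},{"jaw":0.085,"delta_pos":[-0.12,-0.048,0],"twist":-16},{"jaw":0.085,"delta_pos":[-0.17,-0.068,0],"twist":-24},{"jaw":0.085,"delta_pos":[-0.22,-0.088,0],"twist":-32},{"jaw":0.085,"delta_pos":[-0.27,-0.108,0],"twist":-40},{"jaw":0.085,"delta_pos":[-0.325,-0.129,0],"twist":-47.4},{"jaw":0.085,"delta_pos":[-0.38,-0.151,0],"twist":-47.4},{"jaw":0.085,"delta_pos":[-0.38,-0.151,0],"twist":-47.4},{"jaw":0.085,"delta_pos":[-0.38,-0.151,0],"twist":-47.4},{"jaw":0.085,"delta_pos":[-0.38,-0.151,0],"twist":-47.4}]'

```text
t: 1.35
tcp_pos: [0.4941, 0.2429, 0.2085]
ee_rot: [[-0.89, -0.456, -0.0], [-0.456, 0.89, 0.0], [0.0, 0.0, -1.0]]
wrist_force: [-0.5, 1.0, -0.5]
opening: 0.0851
grip_force: 0.0
```

Run:
```python
from h import *
s=status.get_state();print(s["tcp_pos"],s["ee_rot"],s["qpos"],s["ft_torque"])
import pickle
c=calibration("wrist");im=get_image("wrist")
pickle.dump(c,open("w1.pkl","wb"))
cv2.imwrite("pics/w1r.png",im[...,::-1])
cv2.imwrite("pics/w1.png",cv2.resize(im[...,::-1],(768,576),interpolation=cv2.INTER_CUBIC))
```

```text
[0.49409569 0.24292817 0.2085173 ] [[-8.89841276e-01 -4.56270145e-01 -2.42805950e-04]
 [-4.56270180e-01  8.89841283e-01  1.14345444e-04]
 [ 1.63886346e-04  2.12534410e-04 -9.99999964e-01]] [ 1.74420481e+01  1.48810091e+01  1.32623514e+00  7.64565343e+01
  1.04202007e-02 -9.70464203e+00] [-0.01942198  0.00687503  0.00489483]
```

View pics/w1.png

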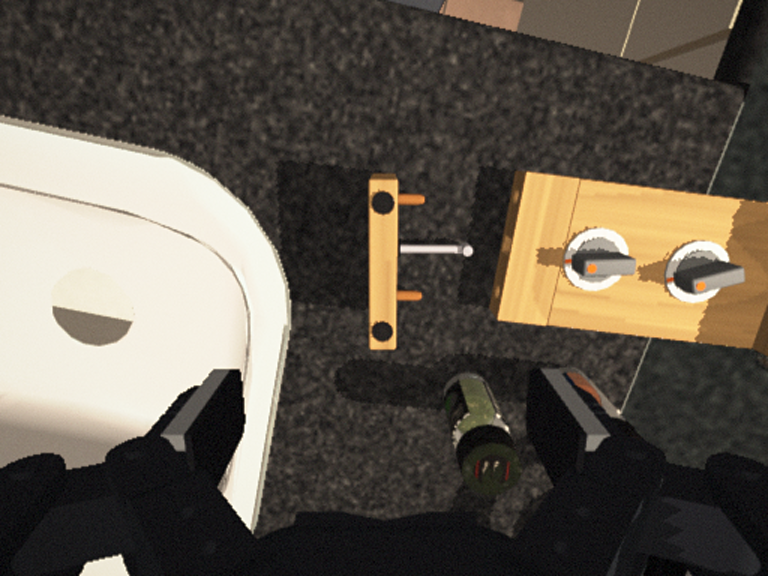

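The wrist view shows the leg upright with feet at (383,202) and (381,331), dowels at (415,200) and (412,295), and the bolt tip at (467,250). The board's free-end top edge runs (525,172)–(498,322). Jar b's cap is near (490,462).

Run:
```python
from h import *
import pickle
c=pickle.load(open("w1.pkl","rb"));im=cv2.imread("pics/w1r.png");g=cv2.cvtColor(im,cv2.COLOR_BGR2GRAY)
# feet: dark blobs
def blob(u,v,r=9):
    s=(255-g[v-r:v+r+1,u-r:u+r+1].astype(float)); 
    m=(g[v-r:v+r+1,u-r:u+r+1]<60).astype(np.uint8);n,l,st,ce=cv2.connectedComponentsWithStats(m)
    i=l[r,r];return ce[i]+[u-r,v-r],st[i,4]
F=[]
for u,v in((255,135),(254,221)):
    p,a=blob(u,v);F.append(ray(c,*p,.085));print("foot",p,a,F[-1])
F=np.array(F);print(np.linalg.norm(F[0]-F[1]),F.mean(0)); d=F[1]-F[0];print("leg y->x ang",np.degrees(np.arctan2(d[1],d[0])))
# board: print hsv rows across end edge
hsv=cv2.cvtColor(im,cv2.COLOR_BGR2HSV)
for v in (130,165,200): print(v,[(u,*hsv[v,u]) for u in range(328,362,2)])
cap=ray(c,490/1.5,466/1.5,.105);print("jarb",cap)
print("bar tops",ray(c,612/1.5,261/1.5,.0575),ray(c,597/1.5,259/1.5,.0355))
print("tip",ray(c,467/1.5,250/1.5,.023))
```

```text
foot [254.71698113 134.78616352] 159 [0.4576926  0.22191776 0.085     ]
foot [254.18897638 220.36220472] 127 [0.53055313 0.25849697 0.085     ]
0.08152726985509372 [0.49412286 0.24020737 0.085     ]
leg y->x ang 26.658678212058295
130 [(328, np.uint8(0), np.uint8(0), np.uint8(21)), (330, np.uint8(9), np.uint8(56), np.uint8(32)), (332, np.uint8(20), np.uint8(25), np.uint8(31)), (334, np.uint8(45), np.uint8(16), np.uint8(32)), (336, np.uint8(6), np.uint8(33), np.uint8(39)), (338, np.uint8(20), np.uint8(74), np.uint8(31)), (340, np.uint8(14), np.uint8(136), np.uint8(60)), (342, np.uint8(15), np.uint8(147), np.uint8(113)), (344, np.uint8(16), np.uint8(153), np.uint8(167)), (346, np.uint8(15), np.uint8(144), np.uint8(83)), (348, np.uint8(20), np.uint8(131), np.uint8(252)), (350, np.uint8(19), np.uint8(129), np.uint8(246)), (352, np.uint8(19), np.uint8(131), np.uint8(240)), (354, np.uint8(19), np.uint8(131), np.uint8(240)), (356, np.uint8(20), np.uint8(132), np.uint8(242)), (358, np.uint8(18), np.uint8(133), np.uint8(239)), (360, np.uint8(19), np.uint8(138), np.uint8(238))]
165 [(328, np.u
[... 1175 characters left out ...]
, np.uint8(133), np.uint8(240)), (342, np.uint8(20), np.uint8(131), np.uint8(243)), (344, np.uint8(19), np.uint8(134), np.uint8(240)), (346, np.uint8(19), np.uint8(131), np.uint8(241)), (348, np.uint8(20), np.uint8(130), np.uint8(245)), (350, np.uint8(20), np.uint8(126), np.uint8(246)), (352, np.uint8(19), np.uint8(132), np.uint8(242)), (354, np.uint8(20), np.uint8(132), np.uint8(243)), (356, np.uint8(18), np.uint8(138), np.uint8(235)), (358, np.uint8(18), np.uint8(146), np.uint8(229)), (360, np.uint8(18), np.uint8(135), np.uint8(239))]
jarb [0.57535252 0.36106444 0.105     ]
bar tops [0.42450369 0.37890008 0.0575    ] [0.42774956 0.38015248 0.0355    ]
tip [0.46594561 0.29657509 0.023     ]
```

```bash
cat >> h.py <<'E'
def board_end(c,im,box,zt=.03):
    """box u0,u1,v0,v1 around the board's bright top; returns end-edge corners in world at z=.03"""
    hsv=cv2.cvtColor(im,cv2.COLOR_BGR2HSV);m=cv2.inRange(hsv,(14,90,195),(26,190,255))
    u0,u1,v0,v1=box
    E=[];
    for v in range(v0,v1):
        k=np.flatnonzero(m[v,u0:u1]);
        if len(k)>15: E.append((u0+k[0]-.5,v))
    E=np.array(E,np.float32)
    def fit(P):
        for _ in range(4):
            vx,vy,x,y=cv2.fitLine(P,cv2.DIST_HUBER,0,.01,.01).ravel();r=abs((P[:,0]-x)*vy-(P[:,1]-y)*vx);P=P[r<max(1.,1.5*np.median(r))]
        return np.array([x,y]),np.array([vx,vy])
    S={}
    for nm in("lo","hi"):
        Q=[]
        for u in range(u0+32,u0+48):
            k=np.flatnonzero(m[v0-20:v1+20,u]);
            if len(k): Q.append((u,v0-20+(k[0]-.5 if nm=="lo" else k[-1]+.5)))
        S[nm]=fit(np.array(Q,np.float32))
    p,d=fit(E);out=[]
    for nm in S:
        q,e=S[nm];t=np.linalg.solve(np.stack([d,-e],1),q-p);out.append(p+t[0]*d)
    return out
E
python3 - <<'E'
from h import *
import pickle
c=pickle.load(open("w1.pkl","rb"));im=cv2.imread("pics/w1r.png")
px=board_end(c,im,(326,380,125,208));W=[ray(c,*p,.03) for p in px];print(px,W,np.linalg.norm(W[0]-W[1]))
o=(W[0]+W[1])/2;d=W[1]-W[0];th=np.arctan2(d[1],d[0])+np.pi/2;print("origin",o,"x ang",np.degrees(th))
X=np.array([np.cos(th),np.sin(th)]);Y=np.array([-X[1],X[0]])
for n,q in dict(legmid=(.49412,.24021),tip=(.46595,.29658),bar=(.4245,.3789),flange=(.42775,.38015)).items():
    r=np.array(q)-o[:2];print(n,r@X,r@Y)
E
```

```text
[array([350.6071 , 114.46225], dtype=float32), array([330.21475, 216.5    ], dtype=float32)] [array([0.39841933, 0.30377625, 0.03      ]), array([0.50568513, 0.34286878, 0.03      ])] 0.11416732117961284
origin [0.45205223 0.32332251 0.03      ] x ang 110.02404115765063
legmid -0.09249289226732191 -0.011065809368883378
tip -0.02988469978744051 -0.0039006133211729986
bar 0.061652053259696235 0.006856139980241878
flange 0.061713642725172206 0.0033745876342699682
```

>>> servo_tool --rows '[{"jaw":0.085,"delta_pos":[0,-0.0023,0.04],"twist":0},{"jaw":0.085,"delta_pos":[0,-0.0023,0.09],"twist":0},{"jaw":0.085,"delta_pos":[0,-0.0023,0.135],"twist":0},{"jaw":0.085,"delta_pos":[0,-0.0023,0.16],"twist":0},{"jaw":0.085,"delta_pos":[0,-0.0023,0.167],"twist":0},{"jaw":0.04,"delta_pos":[0,-0.0023,0.167],"twist":0},{"jaw":0.03,"delta_pos":[0,-0.0023,0.167],"twist":0},{"jaw":0.022,"delta_pos":[0,-0.0023,0.167],"twist":0},{"jaw":0.014,"delta_pos":[0,-0.0023,0.167],"twist":0},{"jaw":0.01,"delta_pos":[0,-0.0023,0.167],"twist":0},{"jaw":0.01,"delta_pos":[0,-0.0023,0.167],"twist":0},{"jaw":0.01,"delta_pos":[0,-0.0023,0.167],"twist":0}]' --squeeze 40

```text
t: 2.9
tcp_pos: [0.4963, 0.2405, 0.0423]
ee_rot: [[-0.89, -0.455, 0.001], [-0.455, 0.89, 0.001], [-0.001, 0.0, -1.0]]
wrist_force: [-2.6, 2.8, 6.5]
opening: 0.0168
grip_force: 40.0
```

Run:
```python
from h import *
s=status.get_state();print(s["tcp_pos"],s["ee_rot"],s["opening"],s["grip_force"],s["wrist_force"],s["ft_torque"])
import pickle
c=calibration("wrist");im=get_image("wrist")
pickle.dump(c,open("w2.pkl","wb"))
cv2.imwrite("pics/w2r.png",im[...,::-1])
cv2.imwrite("pics/w2.png",cv2.resize(im[...,::-1],(768,576),interpolation=cv2.INTER_CUBIC))
```

```text
[0.49628139 0.24047966 0.0422796 ] [[-8.90372247e-01 -4.55231972e-01  1.05552476e-03]
 [-4.55231004e-01  8.90372761e-01  1.03855272e-03]
 [-1.41259290e-03  4.44190921e-04 -9.99998904e-01]] 0.016762907829911328 40.01234829425812 [-2.58736177  2.78161158  6.47606232] [ 0.37218255  0.40113132 -0.02387797]
```

View pics/w2.png

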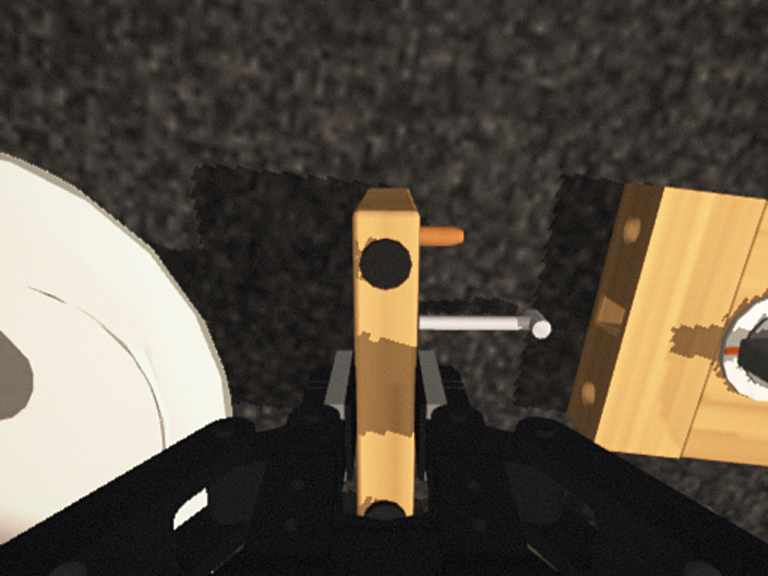

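The leg is gripped square. The end face shows dowel holes at (632,230) and (588,393) and the slot at (612,312). The bolt pin's top is at (541,328), the near foot at (385,264), and the near dowel spans (420–463,236).

Run:
```python
from h import *
import pickle
c=pickle.load(open("w2.pkl","rb"))
R=lambda u,v,z: ray(c,u/1.5-.17,v/1.5-.17,z)
h1,h2,sl=R(632,230,.015),R(588,393,.015),R(612,314,.015)
print(h1,h2,sl,np.linalg.norm(h1-h2),(h1+h2)/2)
d=h2-h1;print("x ang holes",np.degrees(np.arctan2(d[1],d[0]))+90)
t1,t2=R(664,186,.03),R(597,441,.03);d=t2-t1;print("topedge",t1,t2,np.linalg.norm(d),(t1+t2)/2,np.degrees(np.arctan2(d[1],d[0]))+90)
print("foot",R(385,264,.085),"tip",R(541,328,.023),"dowel",R(463,236,.015),R(420,236,.019),"bolt",R(420,323,.018),R(518,323,.018))
th=np.radians(117.15);X=np.array([np.cos(th),np.sin(th)]);Y=np.array([-X[1],X[0]])
print("legframe Xdir",X,Y)
tcp=np.array([.49628,.24048])
for n,q in dict(foot=R(385,264,.085),tip=R(541,328,.023),dowel=R(463,236,.015),root=R(420,323,.018)).items(): print(n,(q[:2]-tcp)@X,(q[:2]-tcp)@Y)
```

```text
[0.41502547 0.31037969 0.015     ] [0.48423261 0.33541569 0.015     ] [0.44844796 0.32366803 0.015     ] 0.07359639204553252 [0.44962904 0.32289769 0.015     ]
x ang holes 109.88782280116025
topedge [0.39789859 0.30340036 0.03      ] [0.49744549 0.34153894 0.03      ] 0.10660270398658828 [0.44767204 0.32246965 0.03      ] 110.96292002581856
foot [0.45839639 0.22061467 0.085     ] tip [0.46608836 0.29638403 0.023     ] dowel [0.44815021 0.25084151 0.015     ] [0.45558705 0.23475776 0.019     ] bolt [0.48818427 0.25231417 0.018     ] [0.46947327 0.28897934 0.018     ]
legframe Xdir [-0.45632159  0.88981493] [-0.88981493 -0.45632159]
foot -0.0003893564322738387 0.042774380040257666
tip 0.06352133546880089 0.0013547533908090208
dowel 0.031182486464115935 0.038098427725900545
root 0.014224474960715688 0.0018035116773596812
```

>>> servo_tool --rows '[{"jaw":0.01,"delta_pos":[0.004,0.004,-0.001],"twist":2.5},{"jaw":0.01,"delta_pos":[0.008,0.009,-0.001],"twist":5},{"jaw":0.01,"delta_pos":[0.0128,0.0141,-0.001],"twist":7.25},{"jaw":0.01,"delta_pos":[0.0128,0.0141,-0.001],"twist":7.25},{"jaw":0.01,"delta_pos":[0.0128,0.0141,-0.001],"twist":7.25},{"jaw":0.01,"delta_pos":[0.0128,0.0141,-0.001],"twist":7.25}]'

```text
t: 3.7
tcp_pos: [0.4783, 0.2467, 0.0424]
ee_rot: [[-0.941, -0.339, -0.0], [-0.339, 0.941, -0.0], [0.0, -0.0, -1.0]]
wrist_force: [-0.7, 0.2, -2.0]
opening: 0.0166
grip_force: 39.4
```

Run:
```python
from h import *
s=status.get_state();print(s["tcp_pos"],s["ee_rot"],s["opening"],s["grip_force"],s["wrist_force"],s["ft_torque"])
import pickle
c=calibration("wrist");im=get_image("wrist")
pickle.dump(c,open("w3.pkl","wb"))
cv2.imwrite("pics/w3r.png",im[...,::-1])
cv2.imwrite("pics/w3.png",cv2.resize(im[80:330,200:500,::-1],None,fx=2.4,fy=2.4,interpolation=cv2.INTER_CUBIC))
```

```text
[0.47825955 0.24667919 0.04237929] [[-9.40638052e-01 -3.39411237e-01 -2.59084545e-04]
 [-3.39411223e-01  9.40638088e-01 -1.00334803e-04]
 [ 2.77759551e-04 -6.44253113e-06 -9.99999961e-01]] 0.016645270984464194 39.38175559043884 [-0.65717911  0.15403105 -1.9541333 ] [-0.00019826  0.11654487  0.0717172 ]
```

View pics/w3.png

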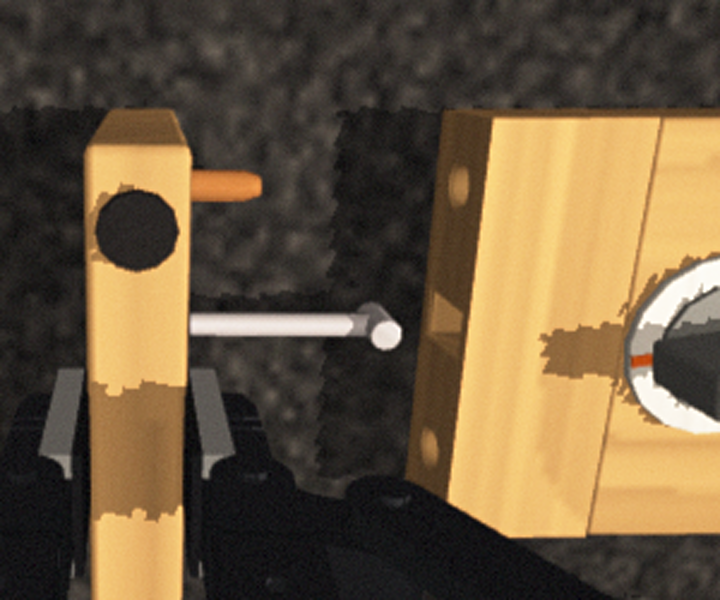

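Close up, the dowel holes are at crop (458,186) and (429,446), and the slot is around (443,322). The pin top is at (386,333), the dowel tip at (260,185), and the bolt line is at row 324.

Run:
```python
from h import *
import pickle
c=pickle.load(open("w3.pkl","rb"))
R=lambda u,v,z: ray(c,u/2.4+200-.3,v/2.4+80-.3,z)
tcp=np.array([.47826,.24668]);X=np.array([-.3394,.9406]);Y=np.array([-X[1],X[0]])
L=lambda p:np.array([(p[:2]-tcp)@X,(p[:2]-tcp)@Y])*1e3
for n,a in dict(h1=(458,186,.015),h2=(429,446,.015),slot=(443,322,.015),c1=(494,117,.03),c2=(447,536,.03),tip=(386,333,.023),dtip=(260,185,.015),droot=(192,184,.015),bolt=(192,324,.015),bolt2=(350,324,.015),foot=(137,230,.085),cam=(709,346,.0355)).items(): print(n,L(R(*a)).round(2))
```

```text
h1 [80.95 38.07]
h2 [ 81.28 -35.22]
slot [81.16  1.55]
c1 [81.01 56.47]
c2 [ 82.56 -53.79]
tip [63.49  1.44]
dtip [30.79 38.36]
droot [13.57 38.63]
bolt [14.3   1.02]
bolt2 [56.42  1.  ]
foot [-0.38 42.75]
cam [137.09   2.76]
```

>>> servo_tool --rows '[{"jaw":0.01,"delta_pos":[0,0.006,0],"twist":-0.3},{"jaw":0.01,"delta_pos":[0,0.012,0],"twist":-0.3},{"jaw":0.01,"delta_pos":[0,0.017,0],"twist":-0.3},{"jaw":0.01,"delta_pos":[0,0.02,0],"twist":-0.3},{"jaw":0.01,"delta_pos":[0,0.023,0],"twist":-0.3},{"jaw":0.01,"delta_pos":[0,0.026,0],"twist":-0.3},{"jaw":0.01,"delta_pos":[0,0.029,0],"twist":-0.3},{"jaw":0.01,"delta_pos":[0,0.033,0],"twist":-0.3},{"jaw":0.01,"delta_pos":[0,0.037,0],"twist":-0.3},{"jaw":0.01,"delta_pos":[0,0.041,0],"twist":-0.3},{"jaw":0.01,"delta_pos":[0,0.045,0],"twist":-0.3},{"jaw":0.01,"delta_pos":[0,0.045,0],"twist":-0.3}]'

```text
t: 5.25
tcp_pos: [0.4628, 0.2894, 0.0425]
ee_rot: [[-0.939, -0.344, -0.0], [-0.344, 0.939, -0.0], [0.0, -0.0, -1.0]]
wrist_force: [0.4, 0.2, -3.0]
opening: 0.017
grip_force: 39.3
```

>>> servo_tool --rows '[{"jaw":0.01,"delta_pos":[0,0.001,0.0003],"twist":0},{"jaw":0.01,"delta_pos":[0,0.002,0.0003],"twist":0},{"jaw":0.01,"delta_pos":[0,0.003,0.0003],"twist":0},{"jaw":0.01,"delta_pos":[0,0.004,0.0003],"twist":0},{"jaw":0.01,"delta_pos":[0,0.005,0.0003],"twist":0},{"jaw":0.01,"delta_pos":[0,0.006,0.0003],"twist":0},{"jaw":0.01,"delta_pos":[0,0.007,0.0003],"twist":0},{"jaw":0.01,"delta_pos":[0,0.008,0.0003],"twist":0}]'

```text
t: 6.25
tcp_pos: [0.4602, 0.2967, 0.0423]
ee_rot: [[-0.939, -0.344, 0.0], [-0.344, 0.939, -0.0], [-0.0, -0.0, -1.0]]
wrist_force: [-0.2, -2.7, 0.1]
opening: 0.017
grip_force: 39.6
```

>>> servo_tool --rows '[{"jaw":0.01,"delta_pos":[0,0.001,0],"twist":0},{"jaw":0.01,"delta_pos":[0,0.002,0],"twist":0},{"jaw":0.01,"delta_pos":[0,0.003,0],"twist":0},{"jaw":0.01,"delta_pos":[0,0.004,0],"twist":0},{"jaw":0.01,"delta_pos":[0,0.005,0],"twist":0},{"jaw":0.01,"delta_pos":[0,0.006,0],"twist":0},{"jaw":0.01,"delta_pos":[0,0.007,0],"twist":0},{"jaw":0.01,"delta_pos":[0,0.008,0],"twist":0},{"jaw":0.01,"delta_pos":[0,0.009,0],"twist":0},{"jaw":0.01,"delta_pos":[0,0.01,0],"twist":0},{"jaw":0.01,"delta_pos":[0,0.011,0],"twist":0}]'

```text
t: 7.62
tcp_pos: [0.4565, 0.307, 0.0422]
ee_rot: [[-0.939, -0.344, 0.0], [-0.344, 0.939, -0.0], [-0.0, -0.0, -1.0]]
wrist_force: [1.2, -4.2, 3.4]
opening: 0.0171
grip_force: 40.0
```

>>> servo_tool --rows '[{"jaw":0.01,"delta_pos":[0,0.0005,0],"twist":0},{"jaw":0.01,"delta_pos":[0,0.001,0],"twist":0},{"jaw":0.01,"delta_pos":[0,0.0015,0],"twist":0},{"jaw":0.01,"delta_pos":[0,0.002,0],"twist":0},{"jaw":0.01,"delta_pos":[0,0.0025,0],"twist":0}]'

```text
t: 8.25
tcp_pos: [0.4556, 0.3093, 0.0422]
ee_rot: [[-0.939, -0.344, 0.0], [-0.344, 0.939, -0.0], [-0.0, -0.0, -1.0]]
wrist_force: [2.2, -5.0, 3.3]
opening: 0.0171
grip_force: 40.1
```

>>> servo_tool --rows '[{"jaw":0.01,"delta_pos":[0,0.0004,0],"twist":0},{"jaw":0.01,"delta_pos":[0,0.0008,0],"twist":0},{"jaw":0.01,"delta_pos":[0,0.0012,0],"twist":0}]'

```text
t: 8.62
tcp_pos: [0.4552, 0.3104, 0.0422]
ee_rot: [[-0.939, -0.344, 0.0], [-0.344, 0.939, -0.0], [-0.0, -0.0, -1.0]]
wrist_force: [1.9, -4.1, 3.5]
opening: 0.0171
grip_force: 40.1
```

>>> servo_tool --rows '[{"jaw":0.01,"delta_pos":[0,0.0003,0],"twist":0},{"jaw":0.01,"delta_pos":[0,0.0006,0],"twist":0},{"jaw":0.01,"delta_pos":[0,0.001,0],"twist":0}]'

```text
t: 9.0
tcp_pos: [0.4548, 0.3113, 0.0422]
ee_rot: [[-0.939, -0.344, 0.0], [-0.344, 0.939, -0.0], [-0.0, -0.0, -1.0]]
wrist_force: [1.9, -4.8, 4.5]
opening: 0.0168
grip_force: 40.1
```

>>> servo_tool --rows '[{"jaw":0.01,"delta_pos":[0,0.0003,0],"twist":0},{"jaw":0.01,"delta_pos":[0,0.0006,0],"twist":0},{"jaw":0.01,"delta_pos":[0,0.0008,0],"twist":0}]'

```text
t: 9.38
tcp_pos: [0.4546, 0.312, 0.0422]
ee_rot: [[-0.939, -0.344, 0.0], [-0.344, 0.939, -0.0], [-0.0, -0.0, -1.0]]
wrist_force: [1.7, -5.8, 4.3]
opening: 0.0172
grip_force: 40.1
```

>>> servo_tool --rows '[{"jaw":0.01,"delta_pos":[0,0.0003,0],"twist":0},{"jaw":0.01,"delta_pos":[0,0.0006,0],"twist":0},{"jaw":0.01,"delta_pos":[0,0.0006,0],"twist":0}]'

```text
t: 9.75
tcp_pos: [0.4545, 0.3122, 0.0422]
ee_rot: [[-0.939, -0.344, 0.0], [-0.344, 0.939, -0.001], [-0.0, -0.001, -1.0]]
wrist_force: [2.0, -6.7, 4.9]
opening: 0.0169
grip_force: 40.1
```

Run:
```python
from h import *
s=status.get_state();print(s["tcp_pos"],s["opening"],s["grip_force"],s["wrist_force"],s["ft_torque"],s["qpos"])
import pickle
c=calibration("wrist");im=get_image("wrist")
pickle.dump(c,open("w4.pkl","wb"))
cv2.imwrite("pics/w4r.png",im[...,::-1])
cv2.imwrite("pics/w4.png",cv2.resize(im[80:330,200:500,::-1],None,fx=2.4,fy=2.4,interpolation=cv2.INTER_CUBIC))
```

```text
[0.45449587 0.31222053 0.04219822] 0.016931534862450477 40.126041769981384 [ 2.04797106 -6.74150203  4.88990943] [-1.85013648 -0.69748202 -0.00528165] [ 25.80357313  20.73988369 -15.67446667  53.59093102  -0.06256931
   5.70308247]
```

View pics/w4.png

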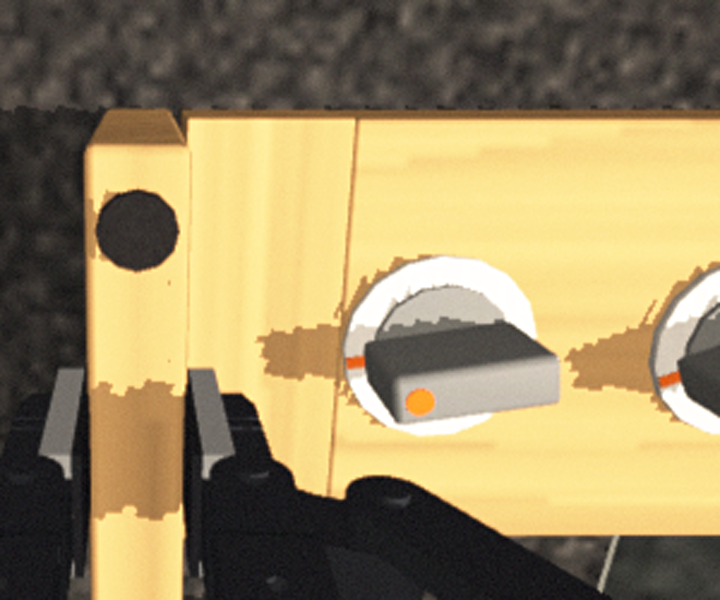

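The leg is now nearly against the board, at a gap of about 2–3 mm with force building. The cam flange is centred at crop (441,346). The bar's light top face has corners near (400,378), (557,353), (557,400) and (400,422), with the dot at (420,402).

Run:
```python
from h import *
import pickle
c=pickle.load(open("w4.pkl","rb"))
R=lambda u,v,z: ray(c,u/2.4+200-.3,v/2.4+80-.3,z)
K=[R(*p,.0575)[:2] for p in((400,378),(557,353),(557,400),(400,422))]
print(K,[np.linalg.norm(K[i]-K[(i+1)%4]) for i in range(4)],"centre",np.mean(K,0))
d=(K[1]+K[2]-K[0]-K[3]);print("bar ang",np.degrees(np.arctan2(d[1],d[0])))
print("flange",R(441,346,.0355),R(441,346,.033))
th=np.radians(110.1);B=np.array([.4496,.3229]);print("expected",B+.062*np.array([np.cos(th),np.sin(th)]))
```

```text
[array([0.4314279 , 0.36277784]), array([0.41494959, 0.39125819]), array([0.42452015, 0.39649484]), array([0.44075735, 0.36722627])] [np.float64(0.03290387295455282), np.float64(0.010909543945108171), np.float64(0.03347081417987035), np.float64(0.010335728077581227)] centre [0.42791375 0.37943929]
bar ang 119.53211008421408
flange [0.42686488 0.37940432 0.0355    ] [0.42742982 0.38073462 0.033     ]
expected [0.4282931  0.38112384]
```

>>> servo_tool --rows '[{"jaw":0.03,"delta_pos":[0,0,0],"twist":0},{"jaw":0.04,"delta_pos":[0,0,0],"twist":0},{"jaw":0.04,"delta_pos":[0,0,-0.01],"twist":0},{"jaw":0.04,"delta_pos":[0,0,-0.04],"twist":0},{"jaw":0.04,"delta_pos":[0,0,-0.08],"twist":-10},{"jaw":0.04,"delta_pos":[0.0015,0.01,-0.08],"twist":-20},{"jaw":0.04,"delta_pos":[0.0015,0.02,-0.08],"twist":-30},{"jaw":0.04,"delta_pos":[0.0015,0.035,-0.08],"twist":-40},{"jaw":0.04,"delta_pos":[0.0015,0.05,-0.08],"twist":-50},{"jaw":0.04,"delta_pos":[0.0015,0.065,-0.08],"twist":-60},{"jaw":0.04,"delta_pos":[0.0015,0.0728,-0.08],"twist":-70},{"jaw":0.04,"delta_pos":[0.0015,0.0728,-0.08],"twist":-80},{"jaw":0.04,"delta_pos":[0.0015,0.0728,-0.08],"twist":-90},{"jaw":0.04,"delta_pos":[0.0015,0.0728,-0.08],"twist":-99.4},{"jaw":0.04,"delta_pos":[0.0015,0.0728,-0.08],"twist":-99.4},{"jaw":0.04,"delta_pos":[0.0015,0.0728,-0.08],"twist":-99.4}]'

```text
t: 11.8
tcp_pos: [0.4278, 0.3807, 0.1225]
ee_rot: [[0.49, -0.872, 0.0], [-0.872, -0.49, 0.0], [-0.0, -0.0, -1.0]]
wrist_force: [0.4, 0.7, 0.4]
opening: 0.0399
grip_force: 0.0
```

Run:
```python
from h import *
s=status.get_state();print(s["tcp_pos"],s["ee_rot"][:,0],s["opening"],s["wrist_force"],s["ft_torque"],s["qpos"])
import pickle
c=calibration("wrist");im=get_image("wrist");ct=calibration("top");it=get_image("top")
pickle.dump(c,open("w5.pkl","wb"))
cv2.imwrite("pics/w5r.png",im[...,::-1]);cv2.imwrite("pics/t5r.png",it[...,::-1])
A=cv2.resize(im[...,::-1],(512,384));B=cv2.resize(it[170:310,150:345,::-1],(512,368),interpolation=cv2.INTER_CUBIC)
cv2.imwrite("pics/w5.png",cv2.resize(im[...,::-1],(768,576)))
```

```text
[0.42780168 0.38065264 0.12249033] [ 4.89680736e-01 -8.71901796e-01 -1.88283837e-04] 0.039860735621614685 [0.38235838 0.70498724 0.41291487] [ 0.0132154   0.01883824 -0.00463066] [ 3.32621088e+01  1.91273179e+01 -5.32652469e+00  6.55307635e+01
  9.75253043e-03 -8.60574885e+01]
```

View pics/w5.png

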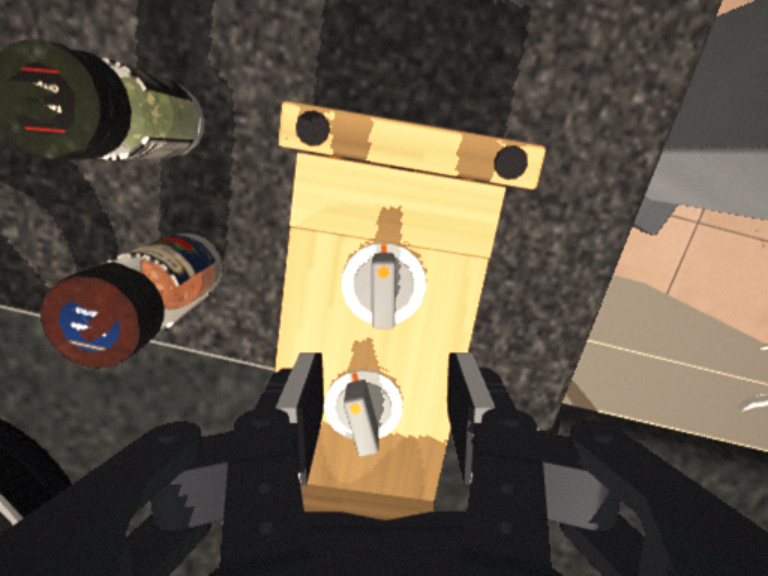

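The leg is in place. The cam's bar lies upright in the image, with its top running (374–395, 255–328), centred at about (384,291). That is aligned with the tool, between the fingers.

Run:
```python
from h import *
import pickle
c=pickle.load(open("w5.pkl","rb"))
R=lambda u,v,z: ray(c,u/1.5-.17,v/1.5-.17,z)
for p in((385,254,.0575),(384,328,.0575),(384,291,.0575),(384,284,.0355)): print(p,R(*p))
f=[R(313,128,.085),R(510,161,.085)];m=(f[0]+f[1])/2;d=(f[0]-f[1]);print(f,m,np.degrees(np.arctan2(d[1],d[0]))+90)
s=status.get_state();T=s["ee_rot"];p=R(384,291,.0575)-s["tcp_pos"];print("tool delta",T.T@p)
```

```text
(385, 254, 0.0575) [0.43834399 0.3606438  0.0575    ]
(384, 328, 0.0575) [0.41993901 0.39451514 0.0575    ]
(384, 291, 0.0575) [0.42956385 0.37732583 0.0575    ]
(384, 284, 0.0355) [0.42844114 0.37944975 0.0355    ]
[array([0.49151071, 0.32485677, 0.085     ]), array([0.41551494, 0.29690506, 0.085     ])] [0.45351283 0.31088091 0.085     ] 110.19382915063751
tool delta [3.72332417e-03 5.97699812e-05 6.48277209e-02]
```

>>> servo_tool --rows '[{"jaw":0.04,"delta_pos":[0.0015,0,0.03],"twist":0},{"jaw":0.04,"delta_pos":[0.0015,0,0.06],"twist":0},{"jaw":0.04,"delta_pos":[0.0015,0,0.075],"twist":0},{"jaw":0.04,"delta_pos":[0.0015,0,0.0815],"twist":0},{"jaw":0.03,"delta_pos":[0.0015,0,0.0815],"twist":0},{"jaw":0.022,"delta_pos":[0.0015,0,0.0815],"twist":0},{"jaw":0.016,"delta_pos":[0.0015,0,0.0815],"twist":0},{"jaw":0.008,"delta_pos":[0.0015,0,0.0815],"twist":0},{"jaw":0.006,"delta_pos":[0.0015,0,0.0815],"twist":0},{"jaw":0.006,"delta_pos":[0.0015,0,0.0815],"twist":0},{"jaw":0.006,"delta_pos":[0.0015,0,0.0815],"twist":0}]' --squeeze 35

```text
t: 13.28
tcp_pos: [0.4286, 0.3793, 0.0407]
ee_rot: [[0.493, -0.87, -0.0], [-0.87, -0.493, 0.0], [-0.0, 0.0, -1.0]]
wrist_force: [0.4, -0.5, 0.4]
opening: 0.0062
grip_force: 0.0
```

```bash
cat > st.py <<'E'
from h import *
s=status.get_state();R=s["ee_rot"];np.set_printoptions(precision=4,suppress=True)
print("t",s["t"],"tcp",s["tcp_pos"],"yaw",round(np.degrees(np.arctan2(R[1,0],R[0,0])),2),"Ftool",R.T@s["wrist_force"],"ft",s["ft_torque"],s["opening"],s["grip_force"],"q6",s["qpos"][5])
E
python3 st.py
```

```text
t 13.275 tcp [0.4286 0.3793 0.0407] yaw -60.48 Ftool [ 0.6839 -0.103  -0.4134] ft [ 0.0003 -0.0304  0.0086] 0.006242065866055652 0.0 q6 -86.41423982865047
```

Run:
```python
from h import *
im=get_image("wrist")[...,::-1];sd=get_image("side")[...,::-1]
a=cv2.resize(im[150:384,130:400],(400,347),interpolation=cv2.INTER_CUBIC);b=cv2.resize(sd[150:290,100:300],(400,280),interpolation=cv2.INTER_CUBIC)
cv2.imwrite("pics/m6.png",np.hstack([a,cv2.copyMakeBorder(b,0,67,0,0,0)]))
```

```text
(no output)
```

View pics/m6.png

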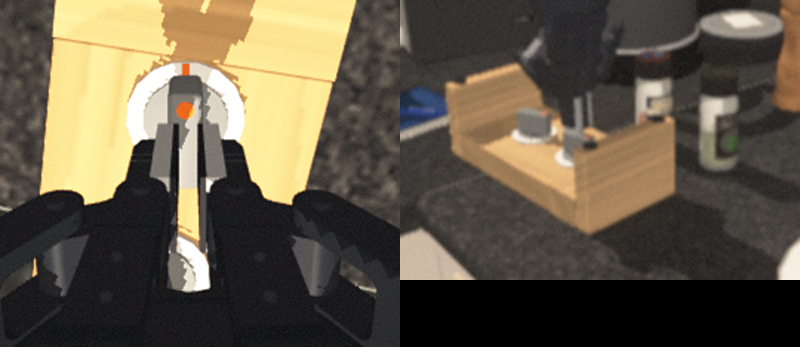

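The bar sits between the pads with its dot at (185,110), but the grip force is zero, so I'll close further.

>>> servo_tool --rows '[{"jaw":0.0,"delta_pos":[0,0,0],"twist":0},{"jaw":0.0,"delta_pos":[0,0,0],"twist":0},{"jaw":0.0,"delta_pos":[0,0,0],"twist":0},{"jaw":0.0,"delta_pos":[0,0,0],"twist":0}]' --squeeze 35

```text
t: 13.88
tcp_pos: [0.4286, 0.3792, 0.0407]
ee_rot: [[0.493, -0.87, -0.0], [-0.87, -0.493, -0.0], [0.0, 0.0, -1.0]]
wrist_force: [-0.9, -0.7, 0.4]
opening: 0.0002
grip_force: 0.0
```

```bash
python3 st.py
```

```text
t 13.875 tcp [0.4286 0.3792 0.0407] yaw -60.48 Ftool [ 0.1577  1.1221 -0.443 ] ft [-0.0282  0.0619  0.0088] 0.00016951160091321842 0.0 q6 -86.41331483571965
```

Run:
```python
from h import *
print(manip.hold_point_z)
c=calibration("wrist");s=status.get_state();R=s["ee_rot"]
print("TCP px",proj(c,s["tcp_pos"]))
for h in(0,.01,.02,.03): print(h,[proj(c,s["tcp_pos"]+R@np.array([.011,y,-h])).round(1) for y in(-.011,.011)])
import pickle
c=pickle.load(open("w5.pkl","rb"));print("jarA",ray(c,102/1.5,316/1.5,.105),"jarB",ray(c,50/1.5,100/1.5,.105))
im=get_image("wrist")[...,::-1];cv2.imwrite("pics/w7r.png",im)
cv2.imwrite("pics/w7.png",cv2.resize(im[180:330,180:330],(600,600),interpolation=cv2.INTER_CUBIC))
```

```text
0.0187
TCP px [255.37349957 232.70617612]
0 [array([235.3, 214.1]), array([275.4, 214.1])]
0.01 [array([234.1, 220.7]), array([276.5, 220.7])]
0.02 [array([232.7, 228. ]), array([277.7, 228. ])]
0.03 [array([231.1, 236.3]), array([279.1, 236.3])]
jarA [0.53011779 0.43010474 0.105     ] jarB [0.57452831 0.36168484 0.105     ]
```

View pics/w7.png

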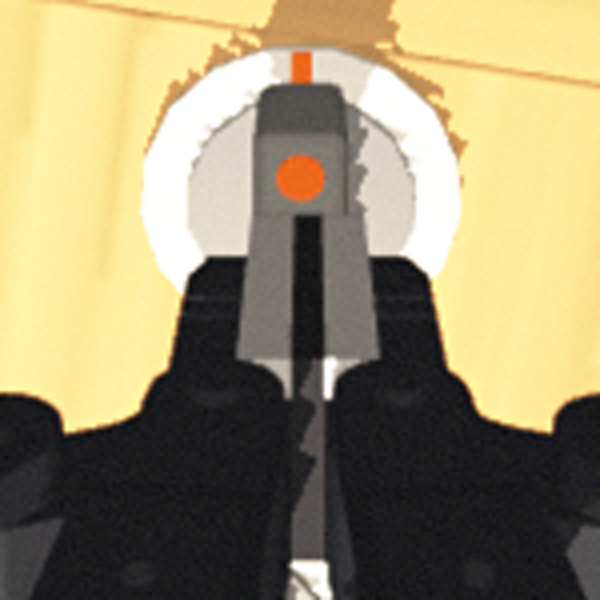

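The shut fingertips, at crop row 215, lie over the bar's top and not around it. The real tips are therefore about 27 mm above the nominal TCP. I'll open, go lower, and close again.

>>> servo_tool --rows '[{"jaw":0.03,"delta_pos":[0,0,0],"twist":0},{"jaw":0.03,"delta_pos":[0,0,0],"twist":0},{"jaw":0.03,"delta_pos":[0,0,0],"twist":0},{"jaw":0.03,"delta_pos":[0,0,0.006],"twist":0},{"jaw":0.03,"delta_pos":[0,0,0.012],"twist":0},{"jaw":0.03,"delta_pos":[0,0,0.018],"twist":0},{"jaw":0.03,"delta_pos":[0,0,0.02],"twist":0},{"jaw":0.02,"delta_pos":[0,0,0.02],"twist":0},{"jaw":0.014,"delta_pos":[0,0,0.02],"twist":0},{"jaw":0.005,"delta_pos":[0,0,0.02],"twist":0},{"jaw":0.005,"delta_pos":[0,0,0.02],"twist":0},{"jaw":0.005,"delta_pos":[0,0,0.02],"twist":0}]' --squeeze 35

```text
t: 15.42
tcp_pos: [0.4294, 0.3797, 0.0211]
ee_rot: [[0.493, -0.87, 0.002], [-0.87, -0.493, 0.001], [-0.0, -0.002, -1.0]]
wrist_force: [4.6, 2.8, -1.1]
opening: 0.0108
grip_force: 37.9
```

```bash
python3 st.py
```

```text
t 15.425 tcp [0.4294 0.3797 0.0211] yaw -60.48 Ftool [-0.1502 -5.3283  1.0877] ft [ 0.5899 -0.8645 -0.0348] 0.01078268900568944 37.91766107082367 q6 -86.41588222268602
```

>>> servo_tool --rows '[{"jaw":0.005,"delta_pos":[0,-0.001,0],"twist":0},{"jaw":0.005,"delta_pos":[0,-0.001,0],"twist":6},{"jaw":0.005,"delta_pos":[0,-0.001,0],"twist":12},{"jaw":0.005,"delta_pos":[0,-0.001,0],"twist":18},{"jaw":0.005,"delta_pos":[0,-0.001,0],"twist":24},{"jaw":0.005,"delta_pos":[0,-0.001,0],"twist":30}]'

```text
t: 16.18
tcp_pos: [0.4285, 0.3795, 0.021]
ee_rot: [[-0.011, -1.0, -0.001], [-1.0, 0.011, -0.0], [0.0, 0.001, -1.0]]
wrist_force: [-3.5, -0.0, 6.8]
opening: 0.011
grip_force: 38.9
```

```bash
python3 st.py
```

```text
t 16.175 tcp [0.4285 0.3795 0.021 ] yaw -90.66 Ftool [ 0.0574  3.4992 -6.8007] ft [-0.0075  0.6237  0.0687] 0.011017581880787575 38.871501088142395 q6 -56.229205938365
```

>>> servo_tool --rows '[{"jaw":0.005,"delta_pos":[0,0.0006,-0.0005],"twist":6},{"jaw":0.005,"delta_pos":[0,0.0006,-0.0005],"twist":12},{"jaw":0.005,"delta_pos":[0,0.0006,-0.0005],"twist":18},{"jaw":0.005,"delta_pos":[0,0.0006,-0.0005],"twist":24},{"jaw":0.005,"delta_pos":[0,0.0006,-0.0005],"twist":30}]'

```text
t: 16.8
tcp_pos: [0.4276, 0.3798, 0.021]
ee_rot: [[-0.51, -0.86, -0.002], [-0.86, 0.51, 0.0], [0.001, 0.002, -1.0]]
wrist_force: [-2.7, 2.1, 2.0]
opening: 0.0107
grip_force: 38.3
```

```bash
python3 st.py
```

```text
t 16.8 tcp [0.4276 0.3798 0.021 ] yaw -120.64 Ftool [-0.424   3.4302 -1.9996] ft [0.4918 0.5626 0.1085] 0.010696468372864464 38.262839913368225 q6 -26.197875017048908
```

>>> servo_tool --rows '[{"jaw":0.005,"delta_pos":[0,0.0007,0],"twist":5},{"jaw":0.005,"delta_pos":[0,0.0007,0],"twist":10},{"jaw":0.005,"delta_pos":[0,0.0007,0],"twist":15}]'

```text
t: 17.18
tcp_pos: [0.4272, 0.3801, 0.021]
ee_rot: [[-0.715, -0.699, -0.002], [-0.699, 0.715, -0.0], [0.001, 0.001, -1.0]]
wrist_force: [-1.3, 2.7, 1.8]
opening: 0.0111
grip_force: 38.2
```

```bash
python3 st.py
```

```text
t 17.175 tcp [0.4272 0.3801 0.021 ] yaw -135.61 Ftool [-0.9473  2.8288 -1.788 ] ft [0.4842 0.3256 0.0693] 0.0111279624915148 38.17774772644043 q6 -11.16655291428764
```

>>> servo_tool --rows '[{"jaw":0.005,"delta_pos":[0,0.0006,0],"twist":5},{"jaw":0.005,"delta_pos":[0,0.0006,0],"twist":10},{"jaw":0.005,"delta_pos":[0,0.0006,0],"twist":15}]'

```text
t: 17.55
tcp_pos: [0.427, 0.3805, 0.0211]
ee_rot: [[-0.871, -0.491, -0.002], [-0.491, 0.871, -0.0], [0.001, 0.001, -1.0]]
wrist_force: [-1.3, 2.2, 0.5]
opening: 0.0108
grip_force: 38.1
```

```bash
python3 st.py
```

```text
t 17.55 tcp [0.427  0.3805 0.0211] yaw -150.62 Ftool [ 0.051   2.598  -0.5238] ft [0.4163 0.1418 0.1693] 0.010761165431367063 38.120384216308594 q6 3.8913317445577444
```

```bash
cat > av.py <<'E'
from h import *
T=[];F=[]
for i in range(10):
    get_image("top");s=status.get_state();T.append(s["ft_torque"][2]);F.append(s["ee_rot"].T@s["wrist_force"])
T=np.array(T);R=s["ee_rot"];print("tz",T.round(3),"mean %.4f sd %.4f"%(T.mean(),T.std()),"F",np.mean(F,0).round(2),"yaw",round(np.degrees(np.arctan2(R[1,0],R[0,0])),2),"t",s["t"])
E
python3 av.py
```

```text
tz [-0.051  0.014 -0.037  0.001 -0.046  0.024  0.054  0.009 -0.04  -0.   ] mean -0.0072 sd 0.0331 F [ 2.25  3.02 -2.29] yaw -150.42 t 18.05
```

```bash
cat > st.py <<'E'
from h import *
s=status.get_state();R=s["ee_rot"];np.set_printoptions(precision=4,suppress=True)
y=np.degrees(np.arctan2(R[1,0],R[0,0]))
print("t",s["t"],"tcp",s["tcp_pos"],"cam~%.3f"%(-.16+np.radians((-60.48-y)%360)),"Ftool",R.T@s["wrist_force"],"tz %.3f"%s["ft_torque"][2],"jt6 %.4f"%s["joint_torque"][5],"qd6 %.2f"%s["qd"][5],s["opening"])
E
python3 st.py
```

```text
t 18.05 tcp [0.4271 0.3805 0.0211] cam~1.410 Ftool [ 3.9193  3.5821 -3.2786] tz -0.000 jt6 0.0253 qd6 0.08 0.01080734318898913
```

>>> servo_tool --rows '[{"jaw":0.005,"delta_pos":[-0.001,0.0006,0],"twist":2},{"jaw":0.005,"delta_pos":[-0.001,0.0006,0],"twist":4},{"jaw":0.005,"delta_pos":[-0.001,0.0006,0],"twist":6}]'

```text
t: 18.42
tcp_pos: [0.427, 0.3807, 0.021]
ee_rot: [[-0.917, -0.399, -0.002], [-0.399, 0.917, -0.002], [0.003, -0.001, -1.0]]
wrist_force: [-8.2, -2.1, 6.2]
opening: 0.011
grip_force: 38.7
```

```bash
python3 st.py;python3 av.py; python3 st.py
```

```text
t 18.425 tcp [0.427  0.3807 0.021 ] cam~1.516 Ftool [ 8.3846  1.353  -6.15  ] tz 0.139 jt6 -0.3563 qd6 15.83 0.01096568365024767
tz [ 0.034  0.003 -0.07  -0.039 -0.021 -0.001  0.006 -0.021  0.01   0.047] mean -0.0051 sd 0.0324 F [ 7.7   0.85 -5.86] yaw -156.44 t 18.925
t 18.925 tcp [0.427  0.3807 0.021 ] cam~1.515 Ftool [ 7.4837  1.3786 -5.3048] tz 0.047 jt6 -0.0129 qd6 0.01 0.010910871633738778
```

```bash
cat > gap.py <<'E'
from h import *
c=calibration("top");N=8
im=np.mean([get_image("top").astype(np.float32).mean(2) for _ in range(N)],0)
th=np.radians(110.1);X=np.array([np.cos(th),np.sin(th)]);Y=np.array([-X[1],X[0]]);B=np.array([.4496,.3229])
xs=np.arange(-.032,-.006,.0004)
def edge(y0,y1):
    ys=np.arange(y0,y1,.001);M=np.array([[proj(c,[*(B+x*X+y*Y),.082]) for x in xs] for y in ys],np.float32)
    p=cv2.remap(im,M[...,0],M[...,1],cv2.INTER_CUBIC).mean(0)
    lo,hi=p[:6].mean(),np.sort(p)[-8:].mean();t=(lo+hi)/2;k=np.flatnonzero(p>t)[0]
    return 1e3*(xs[k-1]+(t-p[k-1])/(p[k]-p[k-1])*.0004),lo,hi
print("outer edge mm:",[tuple(np.round(edge(*q),2)) for q in((-.034,-.012),(-.012,.012),(.012,.034))])
E
python3 gap.py; python3 gap.py; cat > both.sh <<'E'
python3 st.py; python3 gap.py
E
```

```text
outer edge mm: [(np.float64(-18.03), np.float64(42.68), np.float64(121.72)), (np.float64(-18.03), np.float64(45.56), np.float64(130.27)), (np.float64(-14.84), np.float64(46.21), np.float64(205.92))]
outer edge mm: [(np.float64(-18.02), np.float64(42.47), np.float64(121.54)), (np.float64(-18.01), np.float64(46.32), np.float64(130.37)), (np.float64(-14.82), np.float64(46.63), np.float64(206.0))]
```

>>> servo_tool --rows '[{"jaw":0.005,"delta_pos":[0.0016,0,0],"twist":2},{"jaw":0.005,"delta_pos":[0.0016,0,0],"twist":4},{"jaw":0.005,"delta_pos":[0.0016,0,0],"twist":6}]'

```text
t: 20.1
tcp_pos: [0.4269, 0.3809, 0.0211]
ee_rot: [[-0.954, -0.299, -0.0], [-0.299, 0.954, -0.0], [0.0, -0.0, -1.0]]
wrist_force: [-2.5, 0.3, 0.4]
opening: 0.0108
grip_force: 38.0
```

```bash
sh both.sh
```

```text
t 20.1 tcp [0.4269 0.3809 0.0211] cam~1.622 Ftool [ 2.3019  1.0862 -0.4071] tz 0.097 jt6 -0.3579 qd6 15.95 0.010841740658879209
outer edge mm: [(np.float64(-17.99), np.float64(42.48), np.float64(121.74)), (np.float64(-17.97), np.float64(46.18), np.float64(126.74)), (np.float64(-14.68), np.float64(45.66), np.float64(202.38))]
```

```bash
sed 's/^im=.*/im=cv2.imread("pics\/t5r.png").astype(np.float32).mean(2)/' gap.py > g5.py; python3 g5.py
```

```text
outer edge mm: [(np.float64(-16.83), np.float64(42.15), np.float64(208.09)), (np.float64(-20.48), np.float64(44.97), np.float64(211.32)), (np.float64(-25.66), np.float64(46.6), np.float64(212.13))]
```

>>> servo_tool --rows '[{"jaw":0.005,"delta_pos":[0.0004,0,0],"twist":2},{"jaw":0.005,"delta_pos":[0.0004,0,0],"twist":4},{"jaw":0.005,"delta_pos":[0.0004,0,0],"twist":6}]'

```text
t: 20.88
tcp_pos: [0.4269, 0.381, 0.0211]
ee_rot: [[-0.98, -0.197, 0.0], [-0.197, 0.98, 0.0], [-0.001, 0.0, -1.0]]
wrist_force: [0.4, 2.6, -5.1]
opening: 0.0106
grip_force: 37.4
```

```bash
sh both.sh
```

```text
t 20.875 tcp [0.4269 0.381  0.0211] cam~1.727 Ftool [-0.9492  2.4617  5.1101] tz 0.125 jt6 -0.3527 qd6 15.91 0.010608287720667376
outer edge mm: [(np.float64(-17.94), np.float64(42.72), np.float64(121.17)), (np.float64(-17.96), np.float64(45.82), np.float64(125.36)), (np.float64(-14.66), np.float64(46.03), np.float64(199.87))]
```

>>> servo_tool --rows '[{"jaw":0.005,"delta_pos":[0,0,0],"twist":1},{"jaw":0.005,"delta_pos":[0,0,0],"twist":2}]'

```text
t: 21.52
tcp_pos: [0.4268, 0.381, 0.0211]
ee_rot: [[-0.986, -0.165, 0.0], [-0.165, 0.986, 0.0], [-0.0, 0.0, -1.0]]
wrist_force: [2.7, 4.5, -7.9]
opening: 0.0108
grip_force: 36.9
```

```bash
python3 st.py
```

```text
t 21.525 tcp [0.4268 0.381  0.0211] cam~1.760 Ftool [-3.4206  3.9479  7.9057] tz 0.116 jt6 -0.1220 qd6 8.00 0.010833793415573462
```

>>> servo_tool --rows '[{"jaw":0.005,"delta_pos":[0,0,0],"twist":1},{"jaw":0.005,"delta_pos":[0,0,0],"twist":2}]'

```text
t: 21.78
tcp_pos: [0.4268, 0.3811, 0.0211]
ee_rot: [[-0.991, -0.13, 0.0], [-0.13, 0.991, 0.0], [-0.0, 0.0, -1.0]]
wrist_force: [3.4, 5.1, -8.9]
opening: 0.011
grip_force: 36.9
```

```bash
python3 st.py; python3 gap.py
cat > side.py <<'E'
from h import *
c=calibration("side")
B=np.array([.4496,.3229]);th=np.radians(110.1);X=np.array([np.cos(th),np.sin(th)]);Y=np.array([-X[1],X[0]])
for n,p in dict(fit0=[*(B-.018*X),.082],back2=[*(B-.020*X),.082]).items(): print(n,proj(c,p))
E
python3 side.py
```

```text
t 21.775 tcp [0.4268 0.3811 0.0211] cam~1.795 Ftool [-4.0594  4.6459  8.903 ] tz 0.053 jt6 -0.1185 qd6 7.86 0.011012872353201985
outer edge mm: [(np.float64(-17.88), np.float64(42.66), np.float64(121.53)), (np.float64(-17.89), np.float64(45.71), np.float64(124.66)), (np.float64(-14.66), np.float64(45.98), np.float64(198.96))]
fit0 [214.0457304  216.94526349]
back2 [214.76293242 217.27573559]
```

```bash
cat > wgap.py <<'E'
from h import *
c=calibration("wrist");im=np.mean([get_image("wrist").astype(np.float32).mean(2) for _ in range(4)],0)
B=np.array([.4496,.3229]);th=np.radians(110.1);X=np.array([np.cos(th),np.sin(th)]);Y=np.array([-X[1],X[0]])
xs=np.arange(-.012,.0101,.001)
for y0,y1 in((-.05,-.03),(-.03,-.01),(-.01,.01),(.01,.03),(.03,.05)):
    M=np.array([[proj(c,[*(B+x*X+y*Y),.03]) for x in xs] for y in np.arange(y0,y1,.002)],np.float32)
    print((y0,y1),M[0,0].round(),M[-1,-1].round(),cv2.remap(im,M[...,0],M[...,1],cv2.INTER_LINEAR).mean(0).round().astype(int))
E
python3 wgap.py
```

```text
(-0.05, -0.03) [153. 343.] [180. 308.] [34 34 34 35 35 36 36 36 36 36 36 36 36 35 35 34 34 33 33 33 32 32 31]
(-0.03, -0.01) [143. 315.] [170. 280.] [32 32 32 30 28 28 27 27 27 27 27 28 30 30 30 29 30 30 30 29 28 28 28]
(-0.01, 0.01) [131. 285.] [160. 248.] [ 78  80  82  86  88  86  81  82  87  90  88  95 140 139 136 132 130 128
 129 132 134 137 138]
(0.01, 0.03) [119. 253.] [148. 214.] [143 145 145 148 156 151 137 139 142 144 136 142 184 189 189 188 188 187
 187 189 191 190 189]
(0.03, 0.05) [107. 219.] [134. 174.] [160 161 167 172 173 164 159 165 175 180 178 173 216 216 214 211 209 208
 207 209 211 210 209]
```

```bash
sed 's/^c=.*/import pickle;c=pickle.load(open("w5.pkl","rb"));im=cv2.imread("pics\/w5r.png").astype(np.float32).mean(2)/' wgap.py > wg5.py; python3 wg5.py; sed -i 's/arange(-.012,.0101,.001)/arange(-.008,.0045,.0005)/' wgap.py wg5.py; sed -i 's/(-.05,-.03),(-.03,-.01),//' wgap.py; python3 wgap.py; python3 wg5.py
```

```text
(-0.05, -0.03) [206.  87.] [228. 120.] [104 103 102 105 114 121 138 174 185 170  97 119 207 220 217 215 214 213
 213 214 216 216 215]
(-0.03, -0.01) [232.  92.] [250. 124.] [165 156 155 156 160 166 169 171 165 147  80 115 208 220 218 216 214 213
 212 215 216 216 215]
(-0.01, 0.01) [257.  96.] [275. 128.] [205 203 200 201 204 208 211 213 215 207 107  97 204 220 218 215 213 212
 211 213 215 215 214]
(0.01, 0.03) [283. 100.] [300. 132.] [203 207 206 206 207 206 206 210 214 210 122 116 208 220 218 215 212 212
 211 212 214 214 212]
(0.03, 0.05) [308. 104.] [327. 137.] [123 125 127 129 135 143 153 157 152 134  94 121 207 220 218 215 213 211
 211 212 214 214 212]
(-0.01, 0.01) [138. 284.] [149. 250.] [ 88  88  86  83  81  81  82  84  87  89  90  90  89  86  95 126 140 140
 139 138 136 134 132 131 129]
(0.01, 0.03) [126. 252.] [137. 216.] [157 156 151 142 137 137 139 142 142 146 144 139 135 133 142 172 184 186
 189 190 189 189 188 187 188]
(0.03, 0.05) [114. 217.] [123. 176.] [173 169 163 159 159 161 165 170 175 179 181 180 177 174 173 202 216 216
 216 215 214 212 211 210 209]
(-0.05, -0.03) [205.  93.] [229. 113.] [114 117 121 128 138 156 174 185 185 181 170 139  97  87 119 170 207 219
 220 218 217 216 215 215 214]
(-0.03, -0.01) [231.  97.] [252. 116.] [160 164 166 167 169 170 171 170 165 159 147 118  80  74 115 170 208 220
 220 219 218 217 216 215 214]
(-0.01, 0.01) [257. 101.] [277. 121.] [204 206 208 209 211 212 213 214 215 214 207 174 107  69  97 158 204 220
 220 219 218 217 215 214 213]
(0.01, 0.03) [282. 105.] [302. 125.] [207 206 206 206 206 207 210 213 214 214 210 182 122  87 116 170 208 220
 220 219 218 217 215 214 212]
(0.03, 0.05) [307. 110.] [329. 129.] [135 138 143 148 153 156 157 157 152 144 134 118  94  88 121 170 207 219
 220 219 218 217 215 214 213]
```

>>> servo_tool --rows '[{"jaw":0.005,"delta_pos":[-0.0006,0.0005,0.0005],"twist":1},{"jaw":0.005,"delta_pos":[-0.0006,0.0005,0.0005],"twist":2}]'

```text
t: 22.82
tcp_pos: [0.4268, 0.3812, 0.021]
ee_rot: [[-0.995, -0.095, -0.0], [-0.095, 0.995, -0.0], [0.0, -0.0, -1.0]]
wrist_force: [-1.2, 0.8, 1.3]
opening: 0.0106
grip_force: 38.2
```

```bash
python3 st.py
```

```text
t 22.825 tcp [0.4268 0.3812 0.021 ] cam~1.831 Ftool [ 1.1584  0.866  -1.2649] tz 0.028 jt6 -0.1351 qd6 7.93 0.010614817885217299
```

>>> servo_tool --rows '[{"jaw":0.005,"delta_pos":[0,0,0],"twist":1},{"jaw":0.005,"delta_pos":[0,0,0],"twist":2}]'

```text
t: 23.08
tcp_pos: [0.4268, 0.3812, 0.021]
ee_rot: [[-0.998, -0.06, -0.0], [-0.06, 0.998, -0.0], [0.0, 0.0, -1.0]]
wrist_force: [-2.5, -0.6, 5.4]
opening: 0.0109
grip_force: 38.7
```

```bash
python3 st.py; python3 gap.py; python3 wgap.py;python3 av.py
```

```text
t 23.075 tcp [0.4268 0.3812 0.021 ] cam~1.866 Ftool [ 2.5462 -0.4878 -5.3555] tz 0.135 jt6 -0.1244 qd6 8.00 0.010864027159147142
outer edge mm: [(np.float64(-17.83), np.float64(42.36), np.float64(120.92)), (np.float64(-17.76), np.float64(45.53), np.float64(122.89)), (np.float64(-14.79), np.float64(45.84), np.float64(195.35))]
(-0.01, 0.01) [142. 291.] [150. 257.] [ 77  76  73  71  70  69  69  70  72  73  74  75  75  74  82 105 115 116
 115 114 112 111 109 108 108]
(0.01, 0.03) [128. 260.] [136. 224.] [149 147 143 138 137 138 139 133 134 138 139 140 138 136 146 174 183 184
 184 183 182 181 181 181 181]
(0.03, 0.05) [113. 227.] [119. 185.] [173 170 164 160 160 161 164 170 175 178 181 181 179 177 186 208 216 216
 216 215 214 212 211 210 209]
tz [ 0.035  0.077  0.013 -0.004  0.009 -0.051  0.005  0.029  0.034  0.   ] mean 0.0146 sd 0.0314 F [ 3.11 -0.31 -6.01] yaw -176.52 t 24.175
```

>>> servo_tool --rows '[{"jaw":0.005,"delta_pos":[0.0004,0,-0.0003],"twist":1},{"jaw":0.005,"delta_pos":[0.0004,0,-0.0003],"twist":2},{"jaw":0.005,"delta_pos":[0.0004,0,-0.0003],"twist":3}]'

```text
t: 24.55
tcp_pos: [0.4268, 0.3813, 0.021]
ee_rot: [[-1.0, -0.008, 0.0], [-0.008, 1.0, 0.0], [-0.0, 0.0, -1.0]]
wrist_force: [-0.8, 0.8, 3.3]
opening: 0.011
grip_force: 38.3
```

```bash
python3 st.py
```

```text
t 24.55 tcp [0.4268 0.3813 0.021 ] cam~1.918 Ftool [ 0.8277  0.8194 -3.3426] tz 0.126 jt6 -0.1228 qd6 7.88 0.011025680361099207
```

>>> servo_tool --rows '[{"jaw":0.005,"delta_pos":[0,0,0],"twist":1},{"jaw":0.005,"delta_pos":[0,0,0],"twist":2},{"jaw":0.005,"delta_pos":[0,0,0],"twist":3}]'

```text
t: 24.92
tcp_pos: [0.4268, 0.3815, 0.021]
ee_rot: [[-0.999, 0.044, 0.0], [0.044, 0.999, 0.0], [-0.0, 0.0, -1.0]]
wrist_force: [0.8, 1.5, 2.6]
opening: 0.0109
grip_force: 38.4
```

```bash
python3 st.py; python3 gap.py
cat > sgap.py <<'E'
from h import *
c=calibration("side");im=np.mean([get_image("side").astype(np.float32).mean(2) for _ in range(6)],0)
B=np.array([.4496,.3229]);th=np.radians(110.1);X=np.array([np.cos(th),np.sin(th)]);Y=np.array([-X[1],X[0]])
# inner vertical edge of leg's -y end face against board/background and bottom edge: track leg patch by its vertical end edges
P=lambda x,y,z: proj(c,[*(B+x*X+y*Y),z])
for n,(x,y) in dict(outer_py=(-.018,.055),outer_my=(-.018,-.055),inner_my=(0,-.055)).items():
    r=[]
    for z in np.arange(.035,.078,.003):
        u,v=P(x,y,z);us=np.arange(u-7,u+7,.25);p=cv2.remap(im,us.astype(np.float32)[None],np.full((1,len(us)),v,np.float32),cv2.INTER_LINEAR)[0]
        g=np.abs(np.gradient(cv2.GaussianBlur(p[None],(0,0),2)[0]));w=g*(g>.4*g.max());r.append((w*us).sum()/w.sum()-u)
    print(n,np.round(np.median(r),3),np.round(np.std(r),2))
E
python3 sgap.py
```

```text
t 24.925 tcp [0.4268 0.3815 0.021 ] cam~1.970 Ftool [-0.7594  1.5046 -2.5853] tz 0.109 jt6 -0.1176 qd6 7.94 0.010851600147999125
outer edge mm: [(np.float64(-17.77), np.float64(42.25), np.float64(120.97)), (np.float64(-17.65), np.float64(46.2), np.float64(121.86)), (np.float64(-14.81), np.float64(46.02), np.float64(191.27))]
outer_py -5.156 1.2
outer_my -0.217 0.38
inner_my 5.525 1.43
```

>>> servo_tool --rows '[{"jaw":0.005,"delta_pos":[-0.0002,0.0002,0],"twist":1},{"jaw":0.005,"delta_pos":[-0.0002,0.0002,0],"twist":2}]'

```text
t: 25.88
tcp_pos: [0.4268, 0.3815, 0.021]
ee_rot: [[-0.997, 0.079, -0.0], [0.079, 0.997, -0.0], [0.0, -0.0, -1.0]]
wrist_force: [0.9, 0.6, 4.0]
opening: 0.0108
grip_force: 38.5
```

```bash
python3 st.py
```

```text
t 25.875 tcp [0.4268 0.3815 0.021 ] cam~2.005 Ftool [-0.804   0.6244 -4.0081] tz 0.079 jt6 -0.1297 qd6 7.92 0.010812364290182995
```

>>> servo_tool --rows '[{"jaw":0.005,"delta_pos":[0,0,0],"twist":1},{"jaw":0.005,"delta_pos":[0,0,0],"twist":2}]'

```text
t: 26.12
tcp_pos: [0.4268, 0.3816, 0.021]
ee_rot: [[-0.993, 0.114, -0.0], [0.114, 0.993, 0.0], [0.0, 0.0, -1.0]]
wrist_force: [1.0, 0.4, 5.4]
opening: 0.0113
grip_force: 38.6
```

```bash
python3 st.py
```

```text
t 26.125 tcp [0.4268 0.3816 0.021 ] cam~2.040 Ftool [-0.9293  0.5237 -5.3831] tz 0.095 jt6 -0.1070 qd6 7.90 0.011341797840939865
```

>>> servo_tool --rows '[{"jaw":0.005,"delta_pos":[0,0,0],"twist":1},{"jaw":0.005,"delta_pos":[0,0,0],"twist":2}]'

```text
t: 26.38
tcp_pos: [0.4268, 0.3816, 0.021]
ee_rot: [[-0.989, 0.149, -0.0], [0.149, 0.989, 0.0], [0.0, 0.0, -1.0]]
wrist_force: [-1.0, 1.6, 5.0]
opening: 0.0108
grip_force: 38.6
```

```bash
python3 st.py; python3 gap.py;python3 wgap.py
```

```text
t 26.375 tcp [0.4268 0.3816 0.021 ] cam~2.075 Ftool [ 1.2348  1.454  -5.0312] tz 0.058 jt6 -0.1073 qd6 8.00 0.010832683059106693
outer edge mm: [(np.float64(-17.75), np.float64(42.76), np.float64(120.79)), (np.float64(-17.55), np.float64(45.98), np.float64(121.62)), (np.float64(-14.87), np.float64(45.75), np.float64(189.45))]
(-0.01, 0.01) [158. 310.] [158. 277.] [38 38 38 39 39 39 38 38 40 39 38 38 39 39 39 40 42 45 44 44 46 47 47 47
 46]
(0.01, 0.03) [138. 283.] [137. 247.] [120 125 128 122 118 116 118 121 125 127 129 130 130 129 141 165 173 174
 173 173 171 170 167 167 169]
(0.03, 0.05) [117. 254.] [113. 213.] [169 164 159 158 159 160 164 168 173 176 179 180 180 179 190 208 213 213
 213 212 211 209 208 207 206]
```

>>> servo_tool --rows '[{"jaw":0.005,"delta_pos":[0,0.0002,-0.0004],"twist":1},{"jaw":0.005,"delta_pos":[0,0.0002,-0.0004],"twist":2}]'

```text
t: 27.22
tcp_pos: [0.4269, 0.3816, 0.0211]
ee_rot: [[-0.983, 0.183, -0.0], [0.183, 0.983, -0.0], [0.0, -0.0, -1.0]]
wrist_force: [1.2, 1.6, -0.8]
opening: 0.0112
grip_force: 38.0
```

```bash
python3 st.py
```

```text
t 27.225 tcp [0.4269 0.3816 0.0211] cam~2.110 Ftool [-0.8827  1.7489  0.8097] tz 0.098 jt6 -0.1046 qd6 7.87 0.01118548568387707
```

>>> servo_tool --rows '[{"jaw":0.005,"delta_pos":[0,0,0],"twist":1},{"jaw":0.005,"delta_pos":[0,0,0],"twist":2}]'

```text
t: 27.48
tcp_pos: [0.4268, 0.3817, 0.0211]
ee_rot: [[-0.976, 0.217, -0.0], [0.217, 0.976, -0.0], [0.0, -0.0, -1.0]]
wrist_force: [2.0, 3.2, -3.3]
opening: 0.0106
grip_force: 37.7
```

```bash
python3 st.py
```

```text
t 27.475 tcp [0.4268 0.3817 0.0211] cam~2.145 Ftool [-1.2656  3.5356  3.3159] tz 0.145 jt6 -0.0896 qd6 7.83 0.010636748090279714
```

>>> servo_tool --rows '[{"jaw":0.005,"delta_pos":[0,0,0],"twist":1},{"jaw":0.005,"delta_pos":[0,0,0],"twist":2}]'

```text
t: 27.72
tcp_pos: [0.4268, 0.3818, 0.0211]
ee_rot: [[-0.968, 0.251, -0.0], [0.251, 0.968, -0.0], [0.0, -0.0, -1.0]]
wrist_force: [1.8, 3.3, -5.6]
opening: 0.0107
grip_force: 37.3
```

```bash
python3 st.py; python3 gap.py; python3 wgap.py
```

```text
t 27.725 tcp [0.4268 0.3818 0.0211] cam~2.180 Ftool [-0.8849  3.6128  5.5584] tz 0.147 jt6 -0.0743 qd6 7.88 0.010735465721736769
outer edge mm: [(np.float64(-17.75), np.float64(42.39), np.float64(120.71)), (np.float64(-17.56), np.float64(46.24), np.float64(121.25)), (np.float64(-14.99), np.float64(46.03), np.float64(186.43))]
(-0.01, 0.01) [167. 318.] [164. 285.] [36 36 36 36 36 36 35 36 36 36 35 35 35 36 36 36 37 38 37 37 37 37 36 36
 34]
(0.01, 0.03) [145. 293.] [140. 259.] [ 81  83  83  87  93  96 103 106 109 111 112 112 106 104 112 127 132 134
 134 135 136 135 137 138 137]
(0.03, 0.05) [121. 267.] [113. 227.] [165 160 158 158 160 162 166 170 174 177 179 180 179 179 189 206 212 212
 211 211 209 208 207 205 204]
```

The leg's edge has stopped moving, so it is flush at about 2.1 rad. Both torque readings are climbing at the expected rate.

>>> servo_tool --rows '[{"jaw":0.005,"delta_pos":[0,0.0003,0.0003],"twist":1},{"jaw":0.005,"delta_pos":[0,0.0003,0.0003],"twist":2}]'

```text
t: 28.58
tcp_pos: [0.4269, 0.3818, 0.0211]
ee_rot: [[-0.959, 0.285, -0.0], [0.285, 0.959, -0.0], [-0.0, -0.0, -1.0]]
wrist_force: [1.2, 2.7, -5.8]
opening: 0.0109
grip_force: 37.3
```

```bash
python3 st.py
```

```text
t 28.575 tcp [0.4269 0.3818 0.0211] cam~2.215 Ftool [-0.3725  2.9619  5.7911] tz 0.203 jt6 -0.0819 qd6 7.97 0.01093662781024035
```

>>> servo_tool --rows '[{"jaw":0.005,"delta_pos":[0,0,0],"twist":1},{"jaw":0.005,"delta_pos":[0,0,0],"twist":2}]'

```text
t: 28.82
tcp_pos: [0.4269, 0.3819, 0.0211]
ee_rot: [[-0.948, 0.318, -0.0], [0.318, 0.948, -0.0], [0.0, -0.0, -1.0]]
wrist_force: [2.0, 1.9, -4.3]
opening: 0.0109
grip_force: 37.4
```

```bash
python3 st.py; python3 gap.py
```

```text
t 28.825 tcp [0.4269 0.3819 0.0211] cam~2.250 Ftool [-1.2717  2.4794  4.2737] tz 0.197 jt6 -0.0588 qd6 7.76 0.010857024237044186
outer edge mm: [(np.float64(-17.75), np.float64(41.82), np.float64(120.94)), (np.float64(-17.56), np.float64(46.01), np.float64(120.85)), (np.float64(-15.33), np.float64(46.2), np.float64(182.13))]
```

>>> servo_tool --rows '[{"jaw":0.005,"delta_pos":[0,0.0002,0.0002],"twist":1},{"jaw":0.005,"delta_pos":[0,0.0002,0.0002],"twist":2}]'

```text
t: 29.48
tcp_pos: [0.427, 0.382, 0.0211]
ee_rot: [[-0.936, 0.351, 0.0], [0.351, 0.936, -0.0], [-0.0, -0.0, -1.0]]
wrist_force: [-1.1, -1.1, 0.6]
opening: 0.0109
grip_force: 38.0
```

```bash
python3 st.py
```

```text
t 29.475 tcp [0.427  0.382  0.0211] cam~2.285 Ftool [ 0.6405 -1.3686 -0.6419] tz 0.163 jt6 -0.0615 qd6 7.93 0.010929217267680638
```

>>> servo_tool --rows '[{"jaw":0.005,"delta_pos":[0,0,0],"twist":1},{"jaw":0.005,"delta_pos":[0,0,0],"twist":2}]'

```text
t: 29.72
tcp_pos: [0.427, 0.3821, 0.021]
ee_rot: [[-0.924, 0.383, 0.0], [0.383, 0.924, -0.0], [-0.0, -0.0, -1.0]]
wrist_force: [-0.3, -1.5, 1.0]
opening: 0.0106
grip_force: 38.3
```

```bash
python3 st.py; python3 av.py
```

```text
t 29.725 tcp [0.427  0.3821 0.021 ] cam~2.320 Ftool [-0.3473 -1.5041 -1.0444] tz 0.238 jt6 -0.0490 qd6 7.91 0.01057909364023376
tz [0.147 0.081 0.063 0.068 0.025 0.059 0.135 0.102 0.076 0.049] mean 0.0804 sd 0.0358 F [ 0.32 -3.61 -4.15] yaw 157.52 t 30.225
```

>>> servo_tool --rows '[{"jaw":0.005,"delta_pos":[0,-0.0002,0],"twist":1.2},{"jaw":0.005,"delta_pos":[0,-0.0002,0],"twist":2.4}]'

```text
t: 30.48
tcp_pos: [0.427, 0.3821, 0.021]
ee_rot: [[-0.907, 0.422, 0.0], [0.422, 0.907, 0.0], [-0.0, 0.0, -1.0]]
wrist_force: [-1.8, -2.9, 5.4]
opening: 0.011
grip_force: 38.7
```

```bash
python3 st.py; python3 av.py
```

```text
t 30.475 tcp [0.427  0.3821 0.021 ] cam~2.361 Ftool [ 0.438  -3.4308 -5.3547] tz 0.174 jt6 -0.1400 qd6 9.57 0.01095694989793173
tz [0.079 0.123 0.091 0.044 0.096 0.095 0.124 0.065 0.094 0.082] mean 0.0893 sd 0.0229 F [ 0.44 -3.09 -5.39] yaw 155.09 t 30.975
```

>>> servo_tool --rows '[{"jaw":0.005,"delta_pos":[0,-0.0003,-0.0002],"twist":1},{"jaw":0.005,"delta_pos":[0,-0.0003,-0.0002],"twist":2}]'

```text
t: 31.22
tcp_pos: [0.4271, 0.3822, 0.021]
ee_rot: [[-0.891, 0.453, 0.0], [0.453, 0.891, 0.001], [0.0, 0.001, -1.0]]
wrist_force: [-0.2, 1.3, 1.4]
opening: 0.0106
grip_force: 38.2
```

```bash
python3 st.py; python3 av.py; python3 gap.py
```

```text
t 31.225 tcp [0.4271 0.3822 0.021 ] cam~2.396 Ftool [ 0.7544  1.1168 -1.3933] tz 0.197 jt6 -0.0327 qd6 7.91 0.010586401008431966
tz [0.174 0.077 0.095 0.073 0.03  0.165 0.078 0.092 0.125 0.102] mean 0.1010 sd 0.0413 F [0.41 2.45 0.01] yaw 153.13 t 31.725
outer edge mm: [(np.float64(-17.77), np.float64(42.31), np.float64(120.7)), (np.float64(-17.58), np.float64(45.97), np.float64(120.98)), (np.float64(-15.25), np.float64(45.97), np.float64(183.33))]
```

>>> servo_tool --rows '[{"jaw":0.02,"delta_pos":[0,0,0],"twist":0},{"jaw":0.03,"delta_pos":[0,0,0],"twist":0},{"jaw":0.03,"delta_pos":[0,0,0],"twist":0},{"jaw":0.03,"delta_pos":[0,0,-0.01],"twist":0},{"jaw":0.03,"delta_pos":[0,0,-0.04],"twist":0},{"jaw":0.03,"delta_pos":[0,0,-0.08],"twist":0},{"jaw":0.03,"delta_pos":[0,0,-0.1],"twist":0},{"jaw":0.03,"delta_pos":[0,0,-0.1],"twist":0},{"jaw":0.03,"delta_pos":[0,0,-0.1],"twist":0}]'

```text
t: 33.25
tcp_pos: [0.4265, 0.3815, 0.1205]
ee_rot: [[-0.892, 0.452, -0.001], [0.452, 0.892, -0.0], [0.0, -0.001, -1.0]]
wrist_force: [0.3, -0.0, -0.2]
opening: 0.0301
grip_force: 0.0
```

Run:
```python
from h import *
s=status.get_state();print(s["t"],s["tcp_pos"],s["wrist_force"])
def bar():
    c=calibration("wrist");im=get_image("wrist")
    hsv=cv2.cvtColor(im,cv2.COLOR_RGB2HSV);m=cv2.inRange(hsv,(3,170,150),(16,255,255))
    n,l,st,ce=cv2.connectedComponentsWithStats(m)
    ax=np.array([.4278,.3800])
    for i in range(1,n):
        if st[i,4]>12:
            p=ray(c,*ce[i],.0575);r=p[:2]-ax;print(st[i,4],ce[i].round(1),p.round(4),"r %.4f ang %.1f"%(np.hypot(*r),np.degrees(np.arctan2(r[1],r[0]))))
    return im
im=bar();cv2.imwrite("pics/w8r.png",im[...,::-1])
```

```text
33.25 [0.42652662 0.38149228 0.12053347] [ 0.32264875 -0.04555209 -0.23934914]
```

Run:
```python
from h import *
c=calibration("wrist");im=cv2.imread("pics/w8r.png")
hsv=cv2.cvtColor(im,cv2.COLOR_BGR2HSV);m=cv2.inRange(hsv,(3,150,60),(18,255,255))
n,l,st,ce=cv2.connectedComponentsWithStats(m)
for i in range(1,n):
    if st[i,4]>5:
        p=ray(c,*ce[i],.0575);r=p[:2]-[.4278,.38];print(st[i,4],ce[i].round(1),p.round(4),"r %.4f ang %.1f"%(np.hypot(*r),np.degrees(np.arctan2(r[1],r[0]))),hsv[int(ce[i][1]),int(ce[i][0])])
# bar: grey low-sat blob near the axis
u,v=proj(c,[.4278,.38,.0575]);print("axis px",u,v)
m=cv2.inRange(hsv,(0,0,60),(179,60,200));m[:, :int(u)-40]=0;m[:,int(u)+40:]=0;m[:int(v)-45]=0;m[int(v)+45:]=0
n,l,st,ce=cv2.connectedComponentsWithStats(m)
for i in range(1,n):
    if st[i,4]>60: print(st[i],ce[i].round(1),cv2.minAreaRect(np.argwhere(l==i)[:,::-1].astype(np.float32)))
```

```text
7 [469.9   0.7] [0.3699 0.5603 0.0575] r 0.1894 ang 107.8 [ 17 148 112]
9 [502.8  55.1] [0.4108 0.5705 0.0575] r 0.1912 ang 95.1 [ 12 155 105]
65 [495.2  69.1] [0.4171 0.5637 0.0575] r 0.1840 ang 93.3 [ 13 164 126]
9 [321.1 144.4] [0.4104 0.4399 0.0575] r 0.0624 ang 106.2 [ 19 210 255]
13 [313.5 149.7] [0.4114 0.4336 0.0575] r 0.0561 ang 107.0 [ 11 226 237]
14 [255.1 183.1] [0.4145 0.3852 0.0575] r 0.0143 ang 158.7 [ 19 210 255]
283 [357.3 267.5] [0.5129 0.4263 0.0575] r 0.0969 ang 28.5 [  9 145 157]
44 [402.6 339.8] [0.5946 0.4349 0.0575] r 0.1756 ang 18.2 [  5 152  89]
axis px 256.96662124954224 201.59882513527134
[237 171  30  51 551] [248.6 192.1] ((251.3918914794922, 196.64865112304688), (50.08000564575195, 28.269681930541992), 85.42607879638672)
```

```bash
python3 -c "
from plant import manip;print(manip.job_done())"
```

```text
the job is handed in; nothing more can be done
None
```

The leg is pushed home and drawn flush. The cam is at about 2.4 rad with an estimated 18 N pull on the bolt, worked out from torque readings. The gripper has let go, the jars were never touched, and the job is handed in; no verdict came back.

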